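# Move the bottle row to the corner shelf

## Robot

A 6-joint arm with a two-finger parallel gripper is mounted at the origin on the work surface. World frame = base frame: x ahead of the robot, y to its left, z up, the work surface at z = 0. Lengths are in m, angles in rad, forces in N, time in s.
With the tool pointing down it reaches from about 0.375 to 0.9 m from the base axis. Payload 3.1 kg.
Tool frame: the origin (TCP) lies midway between the tips of the shut fingers; the grasp point (between the pads) lies 19 mm behind it; x points along the fingers, z is the direction in which the jaws open and shut, and the axes are right-handed (so a half turn about x gives the same grasp; the last joint's range is limited). The gripper opens to 85 mm and grips with 20 to 120 N. Pads are 22 mm wide; open, the fingers measure 114 mm over their backs; the gripper's body (76 mm by 85 mm) begins 54 mm behind the grasp point. The pads swing forward as they close: fully open they stand 13 mm farther back than shut.
Start: joints at [-1.323, 0.527, 1.433, -0, 1.181, -0.178], TCP at [0.259, -0.569, 0.231] pointing down, gripper open.
Joint ranges: [-3.08, 3.08], [-0.75, 2.2], [0.22, 2.44], [-1.43, 4.57], [0, 2.65], [-2.85, 2.85]. Speed limits (rad/s): [2.79, 2.79, 3.14, 3.14, 3.14, 3.14].

## Interface

Orientations are given as a unit quaternion [x, y, z, w].
In Python, from station import telemetry, optics, manip gives the robot as it stands.
- The arm moves only by the tool step_arm, never from a script. Its argument "commands" is a list of rows, each a list of 4 numbers: the shift along the tool's x, y, z in m, then the turn about the tool's x in rad. A call has 1 to 8 rows; each row is the pose to reach, as a shift and turn from the pose measured when the call began, along the tool's axes at that moment; what a row does not reach only later rows make up. A row lasts 1/12 s, in which the tool goes at most 41.7 mm and 7.16 degrees, less where a joint would pass 70% of its speed; a pose out of reach is approached as far as the arm can. A call with a gripper value outside its range is refused whole. "jaw" is the finger opening in m, from 0 to 0.0854, set as the call begins (left out, the last holds). The fingers move at their own pace and stop on an object; "grip_force" is the grip in N (left out, the last holds). Time passes only in rows, so rows that repeat a pose let the fingers close. It gives the time, the measured TCP pose, the force and the opening at its end, in the units of the state.
- telemetry.sense(): the state, without advancing time (a new reading comes with each control period).
- optics.snapshot(name): name is "scene" or "top" or "wrist"; returns the picture (384x512x3 uint8, red, green, blue); there is no depth.
- optics.camera_params(name): a dict with "mtx" (3x3 intrinsics, pixels), "origin" and "attitude" of the camera in the world. Camera axes: x right, y down, z forward; pixel columns grow to the right and rows downward; lengths in m; the calibration is good to about 2 mm. A picture is of the moment at which its call begins: read the wrist's pose just before it. camera_params takes no time and is no camera call; for the wrist camera it gives the pose at the moment of the call.
- manip.sign_off(): hands the job in, once; it reports no verdict.
The state is a dict: "t": time; "q": joint angles; "qd": joint speeds; "tau": joint torques, N m; "tcp_pos": TCP position; "tool_rot": TCP orientation; "force": force on the tool from outside, world axes, zero at the start; "ft_torque": the same for the moment, N m; "finger_gap": opening from 0.0 (shut) to 1.0 (fully open).
Only numpy, scipy, OpenCV 4.12 (cv2) and the standard library are available. Lean on these libraries where they do the work, as an engineer would, in place of code of your own. Each camera call takes 0.05 s, during which the arm holds its last target.

## Task

Move the four little bottles from the aluminium tray into the four pockets of the corner shelf's rack, one to a pocket, keeping their row: the bottle that now stands nearest the robot arm goes into the pocket beside the blue cup, the next one into the next pocket, and so on, so that the bottle now farthest from the arm ends farthest from the cup. Never tip a bottle over, leave the blue cup standing where it is, and leave every bottle standing upright, flat on its pocket's floor.

Things in the scene. Friction and masses are not known exactly. Their poses are not given: they have to be found in the camera images.
- bottle_red: Loose white plastic bottle with a red screw cap and a red band; 120 mm tall, 0.08 to 0.17 kg. Body 40 mm diameter up to 76 mm, sloping shoulder, cap 28 mm diameter from 89 to 120 mm above the base: grip the cap from above. Origin: centre of its base, z up; it is round, so its yaw means nothing. At the start it stands upright on the coaster of its own colour.
- bottle_yellow: Loose white plastic bottle with a yellow screw cap and a yellow band; 120 mm tall, 0.08 to 0.17 kg. Body 40 mm diameter up to 76 mm, sloping shoulder, cap 28 mm diameter from 89 to 120 mm above the base: grip the cap from above. Origin: centre of its base, z up; it is round, so its yaw means nothing. At the start it stands upright on the coaster of its own colour.
- bottle_green: Loose white plastic bottle with a green screw cap and a green band; 120 mm tall, 0.08 to 0.17 kg. Body 40 mm diameter up to 76 mm, sloping shoulder, cap 28 mm diameter from 89 to 120 mm above the base: grip the cap from above. Origin: centre of its base, z up; it is round, so its yaw means nothing. At the start it stands upright on the coaster of its own colour.
- bottle_black: Loose white plastic bottle with a black screw cap and a black band; 120 mm tall, 0.08 to 0.17 kg. Body 40 mm diameter up to 76 mm, sloping shoulder, cap 28 mm diameter from 89 to 120 mm above the base: grip the cap from above. Origin: centre of its base, z up; it is round, so its yaw means nothing. At the start it stands upright on the coaster of its own colour.
- coaster_red: Flat red coaster, 60 mm diameter, 4 mm thick, fixed in the shallow aluminium tray (310 x 90 mm, walls up to 14 mm above the table, also fixed). The four coasters lie in a straight row, 70 mm between centres, in any colour order. Origin: centre of its underside, 3 mm above the table. Its x axis points along the row, away from the arm.
- coaster_yellow: Flat yellow coaster, 60 mm diameter, 4 mm thick, fixed in the shallow aluminium tray (310 x 90 mm, walls up to 14 mm above the table, also fixed). The four coasters lie in a straight row, 70 mm between centres, in any colour order. Origin: centre of its underside, 3 mm above the table. Its x axis points along the row, away from the arm.
- coaster_green: Flat green coaster, 60 mm diameter, 4 mm thick, fixed in the shallow aluminium tray (310 x 90 mm, walls up to 14 mm above the table, also fixed). The four coasters lie in a straight row, 70 mm between centres, in any colour order. Origin: centre of its underside, 3 mm above the table. Its x axis points along the row, away from the arm.
- coaster_black: Flat black coaster, 60 mm diameter, 4 mm thick, fixed in the shallow aluminium tray (310 x 90 mm, walls up to 14 mm above the table, also fixed). The four coasters lie in a straight row, 70 mm between centres, in any colour order. Origin: centre of its underside, 3 mm above the table. Its x axis points along the row, away from the arm.
- shelf: White triangular corner shelf (front 460 mm, depth 270), fixed, top 50 mm up, back lips 68 mm; grey rack with 4 round pockets in a row along its front edge. Origin: on the table below the row's middle; x to the back corner, y along the row. Pocket centres x=0, y=-105, -35, 35, 105 mm; floor z=50 mm, 58 mm wide, 6 deep. Spray bottle, 139 mm tall, on the shelf at x=135.
- cup: Blue plastic cup, 85 mm tall, 70 mm across the rim, loose, upright on the shelf just beyond one end of the pocket row (about 185 mm from the row's middle, at the shelf's +y or -y). A white ceramic stand with short brushes, 137 mm tall, is beyond the other end. Origin: centre of the cup's underside.
Not all that is in view belongs to the job. What is shaped like the bottle_black but purple is not meant.

How it is judged:
At the end, for the whole second after the job is handed in: Bottles at rest in separate pockets, within 11 mm of pocket centre along and across the row, 4 mm in height, tilt < 0.08 rad, ordered from the cup's end as their coasters are from the arm's end. Cup upright (< 0.15 rad), within 30 mm of its start (((x of each of coaster_yellow, coaster_green, coaster_black in the frame of coaster_red above -0.035 m and y of cup in the frame of shelf above 0.15 m and y of bottle_red in the frame of shelf between 0.094 and 0.116 m) or (x of each of coaster_yellow, coaster_green, coaster_black in the frame of coaster_red above -0.035 m and y of cup in the frame of shelf below -0.15 m and y of bottle_red in the frame of shelf between -0.116 and -0.094 m) or (x of any of coaster_yellow, coaster_green, coaster_black in the frame of coaster_red below -0.035 m and x of each of coaster_yellow, coaster_green, coaster_black in the frame of coaster_red above -0.105 m and y of cup in the frame of shelf above 0.15 m and y of bottle_red in the frame of shelf between 0.024 and 0.046 m) or (x of any of coaster_yellow, coaster_green, coaster_black in the frame of coaster_red below -0.035 m and x of each of coaster_yellow, coaster_green, coaster_black in the frame of coaster_red above -0.105 m and y of cup in the frame of shelf below -0.15 m and y of bottle_red in the frame of shelf between -0.046 and -0.024 m) or (x of any of coaster_yellow, coaster_green, coaster_black in the frame of coaster_red below -0.105 m and x of each of coaster_yellow, coaster_green, coaster_black in the frame of coaster_red above -0.175 m and y of cup in the frame of shelf above 0.15 m and y of bottle_red in the frame of shelf between -0.046 and -0.024 m) or (x of any of coaster_yellow, coaster_green, coaster_black in the frame of coaster_red below -0.105 m and x of each of coaster_yellow, coaster_green, coaster_black in the frame of coaster_red above -0.175 m and y of cup in the frame of shelf below -0.15 m and y of bottle_red in the frame of shelf between 0.024 and 0.046 m) or (x of any of coaster_yellow, coaster_green, coaster_black in the frame of coaster_red below -0.175 m and y of cup in the frame of shelf above 0.15 m and y of bottle_red in the frame of shelf between -0.116 and -0.094 m) or (x of any of coaster_yellow, coaster_green, coaster_black in the frame of coaster_red below -0.175 m and y of cup in the frame of shelf below -0.15 m and y of bottle_red in the frame of shelf between 0.094 and 0.116 m)) and x of bottle_red in the frame of shelf between -0.011 and 0.011 m and z of bottle_red in the frame of shelf between 0.046 and 0.054 m and angle between each of bottle_red, bottle_yellow, bottle_green, bottle_black's own z axis and vertical below 0.08 rad and linear speed of each of bottle_red, bottle_yellow, bottle_green, bottle_black below 0.02 m/s and angular speed of each of bottle_red, bottle_yellow, bottle_green, bottle_black below 0.2 rad/s and ((x of each of coaster_red, coaster_green, coaster_black in the frame of coaster_yellow above -0.035 m and y of cup in the frame of shelf above 0.15 m and y of bottle_yellow in the frame of shelf between 0.094 and 0.116 m) or (x of each of coaster_red, coaster_green, coaster_black in the frame of coaster_yellow above -0.035 m and y of cup in the frame of shelf below -0.15 m and y of bottle_yellow in the frame of shelf between -0.116 and -0.094 m) or (x of any of coaster_red, coaster_green, coaster_black in the frame of coaster_yellow below -0.035 m and x of each of coaster_red, coaster_green, coaster_black in the frame of coaster_yellow above -0.105 m and y of cup in the frame of shelf above 0.15 m and y of bottle_yellow in the frame of shelf between 0.024 and 0.046 m) or (x of any of coaster_red, coaster_green, coaster_black in the frame of coaster_yellow below -0.035 m and x of each of coaster_red, coaster_green, coaster_black in the frame of coaster_yellow above -0.105 m and y of cup in the frame of shelf below -0.15 m and y of bottle_yellow in the frame of shelf between -0.046 and -0.024 m) or (x of any of coaster_red, coaster_green, coaster_black in the frame of coaster_yellow below -0.105 m and x of each of coaster_red, coaster_green, coaster_black in the frame of coaster_yellow above -0.175 m and y of cup in the frame of shelf above 0.15 m and y of bottle_yellow in the frame of shelf between -0.046 and -0.024 m) or (x of any of coaster_red, coaster_green, coaster_black in the frame of coaster_yellow below -0.105 m and x of each of coaster_red, coaster_green, coaster_black in the frame of coaster_yellow above -0.175 m and y of cup in the frame of shelf below -0.15 m and y of bottle_yellow in the frame of shelf between 0.024 and 0.046 m) or (x of any of coaster_red, coaster_green, coaster_black in the frame of coaster_yellow below -0.175 m and y of cup in the frame of shelf above 0.15 m and y of bottle_yellow in the frame of shelf between -0.116 and -0.094 m) or (x of any of coaster_red, coaster_green, coaster_black in the frame of coaster_yellow below -0.175 m and y of cup in the frame of shelf below -0.15 m and y of bottle_yellow in the frame of shelf between 0.094 and 0.116 m)) and x of bottle_yellow in the frame of shelf between -0.011 and 0.011 m and z of bottle_yellow in the frame of shelf between 0.046 and 0.054 m and ((x of each of coaster_red, coaster_yellow, coaster_black in the frame of coaster_green above -0.035 m and y of cup in the frame of shelf above 0.15 m and y of bottle_green in the frame of shelf between 0.094 and 0.116 m) or (x of each of coaster_red, coaster_yellow, coaster_black in the frame of coaster_green above -0.035 m and y of cup in the frame of shelf below -0.15 m and y of bottle_green in the frame of shelf between -0.116 and -0.094 m) or (x of any of coaster_red, coaster_yellow, coaster_black in the frame of coaster_green below -0.035 m and x of each of coaster_red, coaster_yellow, coaster_black in the frame of coaster_green above -0.105 m and y of cup in the frame of shelf above 0.15 m and y of bottle_green in the frame of shelf between 0.024 and 0.046 m) or (x of any of coaster_red, coaster_yellow, coaster_black in the frame of coaster_green below -0.035 m and x of each of coaster_red, coaster_yellow, coaster_black in the frame of coaster_green above -0.105 m and y of cup in the frame of shelf below -0.15 m and y of bottle_green in the frame of shelf between -0.046 and -0.024 m) or (x of any of coaster_red, coaster_yellow, coaster_black in the frame of coaster_green below -0.105 m and x of each of coaster_red, coaster_yellow, coaster_black in the frame of coaster_green above -0.175 m and y of cup in the frame of shelf above 0.15 m and y of bottle_green in the frame of shelf between -0.046 and -0.024 m) or (x of any of coaster_red, coaster_yellow, coaster_black in the frame of coaster_green below -0.105 m and x of each of coaster_red, coaster_yellow, coaster_black in the frame of coaster_green above -0.175 m and y of cup in the frame of shelf below -0.15 m and y of bottle_green in the frame of shelf between 0.024 and 0.046 m) or (x of any of coaster_red, coaster_yellow, coaster_black in the frame of coaster_green below -0.175 m and y of cup in the frame of shelf above 0.15 m and y of bottle_green in the frame of shelf between -0.116 and -0.094 m) or (x of any of coaster_red, coaster_yellow, coaster_black in the frame of coaster_green below -0.175 m and y of cup in the frame of shelf below -0.15 m and y of bottle_green in the frame of shelf between 0.094 and 0.116 m)) and x of bottle_green in the frame of shelf between -0.011 and 0.011 m and z of bottle_green in the frame of shelf between 0.046 and 0.054 m and ((x of each of coaster_red, coaster_yellow, coaster_green in the frame of coaster_black above -0.035 m and y of cup in the frame of shelf above 0.15 m and y of bottle_black in the frame of shelf between 0.094 and 0.116 m) or (x of each of coaster_red, coaster_yellow, coaster_green in the frame of coaster_black above -0.035 m and y of cup in the frame of shelf below -0.15 m and y of bottle_black in the frame of shelf between -0.116 and -0.094 m) or (x of any of coaster_red, coaster_yellow, coaster_green in the frame of coaster_black below -0.035 m and x of each of coaster_red, coaster_yellow, coaster_green in the frame of coaster_black above -0.105 m and y of cup in the frame of shelf above 0.15 m and y of bottle_black in the frame of shelf between 0.024 and 0.046 m) or (x of any of coaster_red, coaster_yellow, coaster_green in the frame of coaster_black below -0.035 m and x of each of coaster_red, coaster_yellow, coaster_green in the frame of coaster_black above -0.105 m and y of cup in the frame of shelf below -0.15 m and y of bottle_black in the frame of shelf between -0.046 and -0.024 m) or (x of any of coaster_red, coaster_yellow, coaster_green in the frame of coaster_black below -0.105 m and x of each of coaster_red, coaster_yellow, coaster_green in the frame of coaster_black above -0.175 m and y of cup in the frame of shelf above 0.15 m and y of bottle_black in the frame of shelf between -0.046 and -0.024 m) or (x of any of coaster_red, coaster_yellow, coaster_green in the frame of coaster_black below -0.105 m and x of each of coaster_red, coaster_yellow, coaster_green in the frame of coaster_black above -0.175 m and y of cup in the frame of shelf below -0.15 m and y of bottle_black in the frame of shelf between 0.024 and 0.046 m) or (x of any of coaster_red, coaster_yellow, coaster_green in the frame of coaster_black below -0.175 m and y of cup in the frame of shelf above 0.15 m and y of bottle_black in the frame of shelf between -0.116 and -0.094 m) or (x of any of coaster_red, coaster_yellow, coaster_green in the frame of coaster_black below -0.175 m and y of cup in the frame of shelf below -0.15 m and y of bottle_black in the frame of shelf between 0.094 and 0.116 m)) and x of bottle_black in the frame of shelf between -0.011 and 0.011 m and z of bottle_black in the frame of shelf between 0.046 and 0.054 m and distance of cup from where it was at the start of the episode below 0.03 m and angle between cup's own z axis and vertical below 0.15 rad); the robot touches nothing.
It fails at once if the red bottle is tipped over (angle between bottle_red's own z axis and vertical above 0.5 rad).
It fails at once if the yellow bottle is tipped over (angle between bottle_yellow's own z axis and vertical above 0.5 rad).
It fails at once if the green bottle is tipped over (angle between bottle_green's own z axis and vertical above 0.5 rad).
It fails at once if the black bottle is tipped over (angle between bottle_black's own z axis and vertical above 0.5 rad).
It fails at once if the blue cup is pushed away or knocked over (distance of cup from where it was at the start of the episode above 0.03 m or angle between cup's own z axis and vertical above 0.3 rad).
It also fails if it takes over 120 s, if anything falls off the work surface, if the arm or the gripper's body presses on something with over 40 N, if the wrist force passes 120 N, or if a joint passes its speed limit or range.

## Working session

There is one attempt and no reset: what is moved stays moved. The work goes in short steps, Python scripts to look and compute and a tool call to move; the robot and the scene stay as the last step left them, time stands still between calls to the robot, and variables do not carry over. Pictures are saved under pics/ and viewed, and the job is handed in when it is done.

Besides the shell and the picture viewer there is one more tool, called by a JSON object that holds its "fn" and its "kwargs". step_arm: Moves the arm, as the interface text tells. Its arguments: {"type":"object","properties":{"commands":{"type":"array","items":{"type":"array","items":{"type":"number"}}},"jaw":{"type":"number"},"grip_force":{"type":"number"}},"required":["commands"]}

```bash
mkdir -p pics; ls
cat > h.py <<'E'
from station import telemetry, optics, manip
import numpy as np, cv2
from scipy.spatial.transform import Rotation as R
def snap(n,f):
    im=optics.snapshot(n); cv2.imwrite('pics/'+f,im[:,:,::-1]); return im
E
python3 - <<'E'
from h import *
s=telemetry.sense(); print(s)
for n in("scene","top"):
    snap(n,n+'0.png'); print(n,optics.camera_params(n))
snap("wrist","wrist0.png")
E
```

```text
pics
{'t': 0.0, 'q': array([-1.32249589e+00,  5.28490126e-01,  1.43390545e+00, -2.61848014e-05,
        1.18137642e+00, -1.78492919e-01]), 'qd': array([ 2.29360757e-03, -1.67774218e-03, -5.62203662e-04,  3.25520251e-04,
       -9.77482477e-04,  6.13366728e-05]), 'tau': array([ 1.51881586e-04, -4.42346227e+01, -1.78020483e+01, -1.82121362e-04,
        8.39654880e-03,  3.00779028e-06]), 'tcp_pos': array([ 0.25856728, -0.56822254,  0.23031789]), 'tool_rot': array([ 0.38328427,  0.59511988, -0.38224581,  0.59398117]), 'force': array([-0.15348794, -0.57147912, -0.34298876]), 'ft_torque': array([ 0.03890208, -0.03052277, -0.00748736]), 'finger_gap': 1.001162744037608}
scene {'mtx': array([[386.30227863,   0.        , 263.85854677],
       [  0.        , 386.30227863, 189.99247674],
       [  0.        ,   0.        ,   1.        ]]), 'origin': array([0.9903965 , 0.69393845, 0.62891393]), 'attitude': array([ 0.2577329 ,  0.84147892, -0.45154036, -0.14696351])}
top {'mtx': array([[347.81779633,   0.        , 250.39733346],
       [  0.        , 347.81779633, 188.82020922],
       [  0.        ,   0.        ,   1.        ]]), 'origin': array([ 0.42719534, -0.00795442,  0.9159231 ]), 'attitude': array([-0.70131886,  0.71038181, -0.04478069,  0.03878433])}
```

View pics/scene0.png

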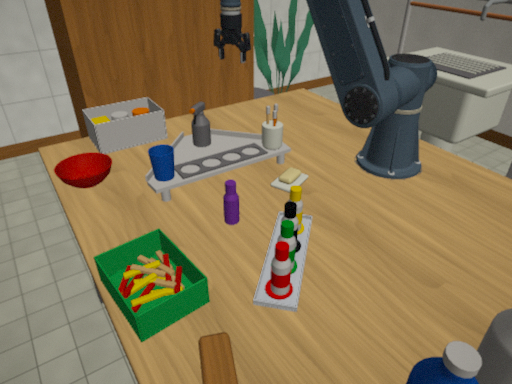

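View pics/top0.png

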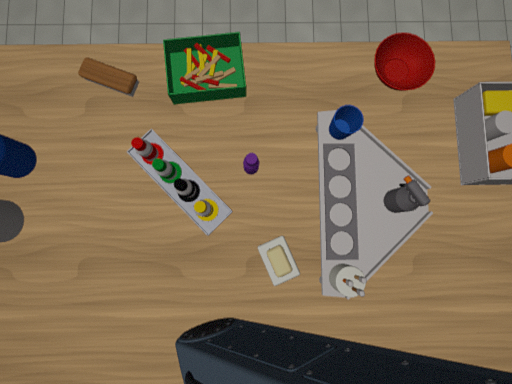

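View pics/wrist0.png

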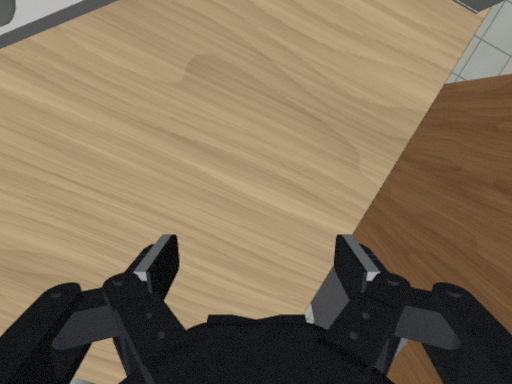

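The top view shows yellow (206,210) nearest the arm, then black (187,189), green (167,172) and red (148,152). The cup at (346,122) is at the far end of the rack, and the brush stand is at (350,282). The purple decoy at (251,163) is not one of the four. I'll enlarge to measure.

Run:
```python
import cv2
im=cv2.imread('pics/top0.png')
a=cv2.resize(im[120:245,115:240],None,fx=4.8,fy=4.8,interpolation=cv2.INTER_CUBIC); cv2.imwrite('pics/c1.png',a)
b=cv2.resize(im[95:305,300:440],None,fx=2.8,fy=2.8,interpolation=cv2.INTER_CUBIC); cv2.imwrite('pics/c2.png',b)
```

```text
(no output)
```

View pics/c1.png

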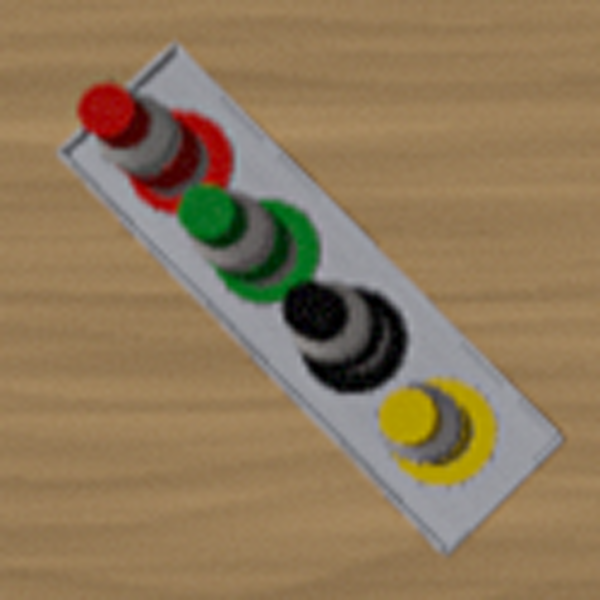

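View pics/c2.png

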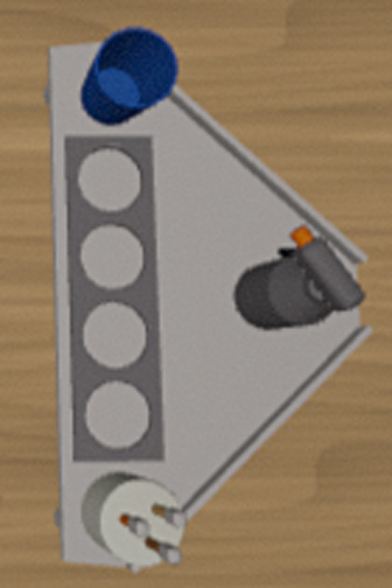

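```bash
cat >> h.py <<'E'
def px2w(n,u,v,z):
    p=optics.camera_params(n); d=R.from_quat(p['attitude']).apply(np.linalg.inv(p['mtx'])@[u,v,1]); o=p['origin']
    return o+d*(z-o[2])/d[2]
def w2px(n,X):
    p=optics.camera_params(n); c=R.from_quat(p['attitude']).inv().apply(np.array(X)-p['origin']); c=p['mtx']@c; return c[:2]/c[2]
E
python3 - <<'E'
from h import *
np.set_printoptions(precision=4,suppress=True)
caps=dict(r=(108,112),g=(210,212),k=(313,309),y=(408,416))
P=[];
for k,(u,v) in caps.items():
    P.append(px2w('top',u/4.8+115-.4,v/4.8+120-.4,.127)); print(k,P[-1])
P=np.array(P)[:,:2]; print(np.linalg.norm(np.diff(P,axis=0),axis=1))
Q=[px2w('top',u/2.8+300-.3,v/2.8+95-.3,.053)[:2] for u,v in ((110,179),(112,256),(115,334),(117,413))]
Q=np.array(Q); print(Q,np.linalg.norm(np.diff(Q,axis=0),axis=1))
for name,A in(('bot',P),('pock',Q)):
    i=np.arange(4); d=[np.polyfit(i,A[:,j],1) for j in (0,1)]
    c=A.mean(0);u=np.array([d[0][0],d[1][0]]);u/=np.linalg.norm(u)
    print(name,'mid',c,'dir',u,np.array([c+u*.07*(k-1.5) for k in range(4)]))
for u,v in ((180,192),(268,247),(352,338),(447,431)): print('coaster',px2w('top',u/4.8+114.6,v/4.8+119.6,.007))
s=telemetry.sense(); M=R.from_quat(s['tool_rot']).as_matrix(); print(M)
# scene check
for a in P: print('cap scene',w2px('scene',[*a,.127]))
for a in Q: print('pk scene',w2px('scene',[*a,.056]))
print('cup', px2w('top',122/2.8+300,92/2.8+95,.054), 'cup rim',px2w('top',136/2.8+300,73/2.8+95,.135),'brush',px2w('top',140/2.8+300,520/2.8+95,.13),'spray',px2w('top',340/2.8+300,280/2.8+95,.189))
E
```

```text
r [0.6311 0.2455 0.127 ]
g [0.5815 0.1956 0.127 ]
k [0.534  0.1458 0.127 ]
y [0.4825 0.1005 0.127 ]
[0.0704 0.0688 0.0687]
[[ 0.6038 -0.2411]
 [ 0.5337 -0.2398]
 [ 0.464  -0.2394]
 [ 0.3947 -0.2382]] [0.0701 0.0697 0.0693]
bot mid [0.5573 0.1718] dir [-0.7131 -0.701 ] [[0.6321 0.2455]
 [0.5822 0.1964]
 [0.5323 0.1473]
 [0.4824 0.0982]]
pock mid [ 0.4991 -0.2396] dir [-0.9999  0.0131] [[ 0.604  -0.241 ]
 [ 0.534  -0.2401]
 [ 0.4641 -0.2392]
 [ 0.3941 -0.2382]]
coaster [0.6164 0.2433 0.007 ]
coaster [0.585  0.1943 0.007 ]
coaster [0.534  0.1477 0.007 ]
coaster [0.4824 0.0957 0.007 ]
[[-0.0004  0.9103  0.4139]
 [ 0.0017  0.4139 -0.9103]
 [-1.      0.0003 -0.0017]]
cap scene [281.6336 243.8736]
cap scene [286.3287 222.0307]
cap scene [289.7187 203.4354]
cap scene [295.168  187.4484]
pk scene [189.4783 167.2433]
pk scene [210.8218 161.1165]
pk scene [230.7478 155.2458]
pk scene [249.6425 149.835 ]
cup [ 0.6834 -0.256   0.054 ] cup rim [ 0.6754 -0.2451  0.135 ] brush [ 0.3132 -0.2327  0.13  ] spray [ 0.4959 -0.3751  0.189 ]
```

Run:
```python
import cv2
im=cv2.imread('pics/scene0.png')
cv2.imwrite('pics/c3.png',cv2.resize(im[95:310,140:330],None,fx=2.75,fy=2.75,interpolation=cv2.INTER_CUBIC))
```

```text
(no output)
```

View pics/c3.png

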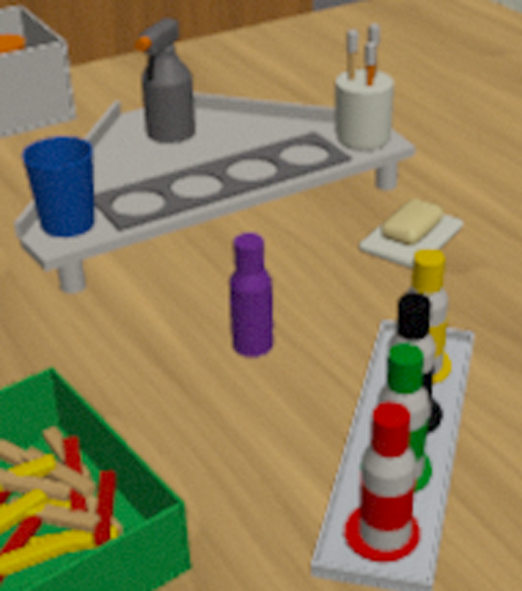

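Both cameras agree to 1–2 px and the 70 mm pitch holds. Target order is yellow → cup pocket (0.604,-0.241), black → (0.534,-0.240), green → (0.464,-0.239), red → (0.394,-0.238).

```bash
cat >> h.py <<'E'
B=dict(r=(.6316,.2455),g=(.5820,.1962),k=(.5330,.1466),y=(.4825,.0993))
PK=dict(y=(.604,-.241),k=(.534,-.240),g=(.464,-.239),r=(.394,-.238))
def plan(*wps):
    """wps: (x,y,z,yawdeg of jaw axis)"""
    s=telemetry.sense(); r=R.from_quat(s['tool_rot']); M=r.as_matrix()
    yaw=np.degrees(np.arctan2(M[1,2],M[0,2]))
    print('t',round(s['t'],2),'tcp',s['tcp_pos'].round(4),'yaw',yaw.round(1),'F',s['force'].round(1),'gap',round(s['finger_gap'],3),'tiltx',M[:,0].round(3))
    for x,y,z,a in wps:
        t=-np.radians((a-yaw+90)%180-90)
        print((r.inv().apply(np.array([x,y,z])-s['tcp_pos'])).round(4),t.round(3))
TY,SY=-45.5,-90.75
E
python3 -c "
from h import *
plan((*B['y'],.30,TY))"
```

```text
t 0.15 tcp [ 0.2586 -0.5684  0.2305] yaw -65.5 F [-0.3  0.2  0.7] gap 1.001 tiltx [-0.     0.002 -1.   ]
[-0.0684  0.4802 -0.5152] -0.35
```

{"fn": "step_arm", "kwargs": {"commands": [[-0.04, 0.0, 0.0, 0], [-0.07, 0.02, -0.02, 0], [-0.07, 0.05, -0.05, -0.05], [-0.07, 0.08, -0.08, -0.1], [-0.07, 0.105, -0.11, -0.15], [-0.07, 0.13, -0.14, -0.2], [-0.07, 0.16, -0.17, -0.25], [-0.07, 0.19, -0.2, -0.3]], "jaw": 0.055}}

```text
t: 0.82
tcp_pos: [0.3482, -0.3072, 0.3008]
tool_rot: [0.29, 0.646, -0.289, 0.645]
force: [0.8, 0.4, -1.2]
finger_gap: 0.646
```

```bash
python3 -c "
from h import *
plan((*B['y'],.30,TY))"
```

```text
t 0.82 tcp [ 0.3482 -0.3072  0.3008] yaw -48.3 F [ 0.8  0.4 -1.2] gap 0.646 tiltx [-0.     0.002 -1.   ]
[ 0.0015  0.3708 -0.214 ] -0.048
```

{"fn": "step_arm", "kwargs": {"commands": [[0, 0.035, -0.02, 0], [0, 0.07, -0.04, 0], [0, 0.105, -0.06, 0], [0, 0.14, -0.08, 0], [0, 0.175, -0.1, 0], [0, 0.21, -0.12, -0.02], [0, 0.245, -0.14, -0.04], [0, 0.28, -0.16, -0.048]]}}

```text
t: 1.48
tcp_pos: [0.4507, 0.0007, 0.3014]
tool_rot: [0.274, 0.653, -0.273, 0.652]
force: [1.5, -0.5, -0.3]
finger_gap: 0.64
```

```bash
python3 -c "
from h import *
plan((*B['y'],.20,TY))"
```

```text
t 1.48 tcp [0.4507 0.0007 0.3014] yaw -45.5 F [ 1.5 -0.5 -0.3] gap 0.64 tiltx [-0.     0.002 -1.   ]
[ 0.1016  0.0917 -0.0479] 0.0
```

{"fn": "step_arm", "kwargs": {"commands": [[0, 0.03, -0.015, 0], [0, 0.06, -0.031, 0], [0.02, 0.09, -0.047, 0], [0.06, 0.0917, -0.048, 0], [0.1, 0.0917, -0.048, 0], [0.1, 0.0917, -0.048, 0], [0.1, 0.0917, -0.048, 0], [0.1, 0.0917, -0.048, 0]]}}

```text
t: 2.15
tcp_pos: [0.4835, 0.0991, 0.2029]
tool_rot: [0.274, 0.652, -0.273, 0.652]
force: [0.8, 0.1, 0.7]
finger_gap: 0.643
```

```bash
python3 -c "
from h import *
plan((*B['y'],.14,TY),(*B['y'],.097,TY))
snap('wrist','w1.png');print(w2px('wrist',[*B['y'],.127]),w2px('wrist',[*B['k'],.127]))"
```

```text
t 2.15 tcp [0.4835 0.0991 0.2029] yaw -45.5 F [0.8 0.1 0.7] gap 0.643 tiltx [ 0.002  0.002 -1.   ]
[ 0.0629 -0.0007 -0.0008] -0.0
[ 0.1059 -0.0008 -0.0008] -0.0
[255.33353621 198.22725832] [257.37203373 116.33651826]
```

View pics/w1.png

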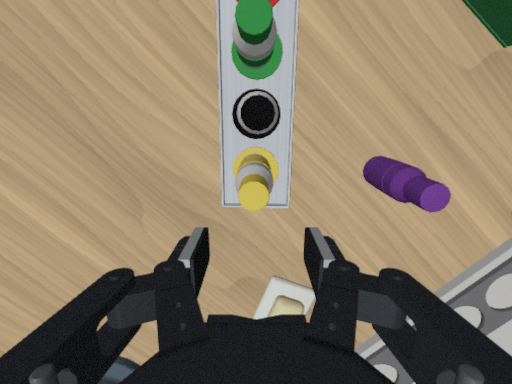

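The yellow cap sits at (254,195) and was predicted at (255,198). That's about 2 mm along the row and laterally centred. Going down.

{"fn": "step_arm", "kwargs": {"commands": [[0.03, 0.0, -0.001, 0], [0.06, 0.0005, -0.001, 0], [0.085, 0.0005, -0.001, 0], [0.106, 0.0005, -0.001, 0], [0.106, 0.0005, -0.001, 0], [0.106, 0.0005, -0.001, 0], [0.106, 0.0005, -0.001, 0]], "jaw": 0.055}}

```text
t: 2.78
tcp_pos: [0.4862, 0.0999, 0.0999]
tool_rot: [0.276, 0.649, -0.272, 0.654]
force: [0.3, -0.7, -0.3]
finger_gap: 0.644
```

{"fn": "step_arm", "kwargs": {"commands": [[0, 0, 0, 0], [0, 0, 0, 0], [0, 0, 0, 0], [0, 0, 0, 0], [0, 0, 0, 0], [0, 0, 0, 0]], "jaw": 0.015, "grip_force": 40}}

```text
t: 3.28
tcp_pos: [0.487, 0.1003, 0.1018]
tool_rot: [0.276, 0.648, -0.272, 0.655]
force: [-2.0, 1.5, 8.6]
finger_gap: 0.317
```

```bash
python3 -c "
from h import *
plan((*B['y'],.30,TY))
snap('wrist','w2.png')"
```

```text
t 3.28 tcp [0.487  0.1003 0.1018] yaw -45.6 F [-2.   1.5  8.6] gap 0.317 tiltx [ 0.012  0.002 -1.   ]
[-0.1982 -0.002  -0.0012] -0.001
```

View pics/w2.png

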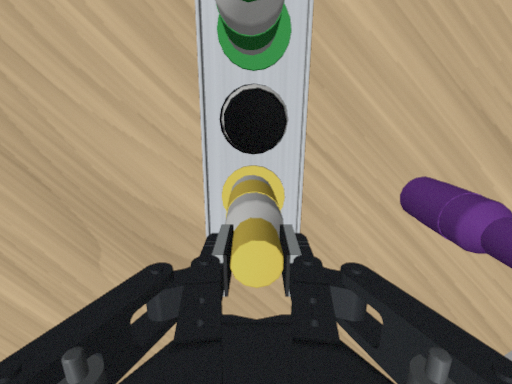

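```bash
python3 -c "
from h import *
s=telemetry.sense();print(s['q'].round(3),s['qd'].round(3),s['tau'].round(1))"
```

```text
[-0.024  0.565  1.873  0.004  0.692  0.769] [ 0.     0.     0.001  0.001 -0.001 -0.   ] [ -0.9 -33.5  -8.8  -0.3  -0.5  -0. ]
```

{"fn": "step_arm", "kwargs": {"commands": [[-0.01, 0, 0, 0], [-0.03, 0, 0, 0], [-0.06, 0, 0, 0], [-0.1, 0, 0, 0], [-0.14, 0, 0, 0], [-0.18, -0.002, 0, 0], [-0.2, -0.002, 0, 0], [-0.2, -0.002, 0, 0]]}}

```text
t: 4.0
tcp_pos: [0.4862, 0.0985, 0.3079]
tool_rot: [0.278, 0.644, -0.27, 0.66]
force: [0.9, -0.4, -1.5]
finger_gap: 0.314
```

```bash
python3 -c "
from h import *
plan((*PK['y'],.30,SY))
snap('wrist','w3.png'); snap('scene','s3.png')"
```

```text
t 4.0 tcp [0.4862 0.0985 0.3079] yaw -45.6 F [ 0.9 -0.4 -1.5] gap 0.314 tiltx [ 0.025  0.002 -1.   ]
[ 0.0101 -0.1538  0.3247] 0.789
```

View pics/w3.png

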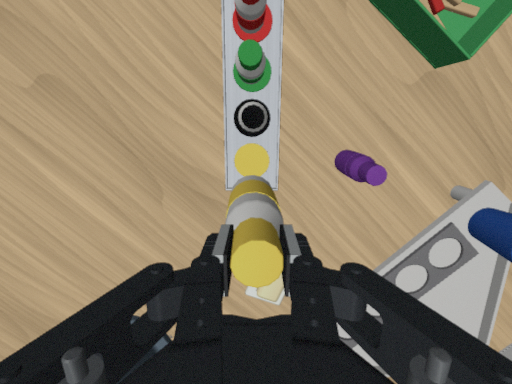

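View pics/s3.png

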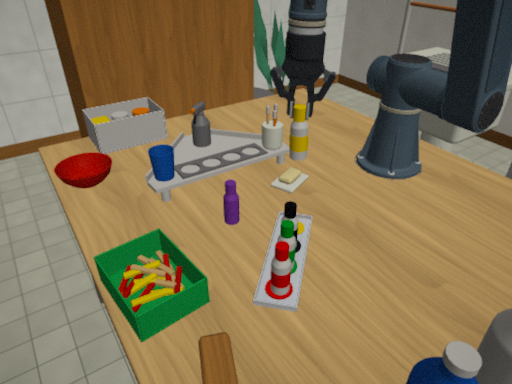

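{"fn": "step_arm", "kwargs": {"commands": [[0, 0, 0, 0], [0, 0, 0, 0], [0, 0, 0, 0], [0, 0, 0, 0]]}}

```text
t: 4.43
tcp_pos: [0.4823, 0.0985, 0.3012]
tool_rot: [0.276, 0.649, -0.272, 0.655]
force: [0.1, 0.2, -0.8]
finger_gap: 0.313
```

```bash
python3 -c "
from h import *
plan((*PK['y'],.30,SY))
s=telemetry.sense();print(s['q'].round(3),s['qd'].round(3),s['tau'].round(1))"
```

```text
t 4.43 tcp [0.4823 0.0985 0.3012] yaw -45.6 F [ 0.1  0.2 -0.8] gap 0.313 tiltx [ 0.01   0.002 -1.   ]
[ 0.0017 -0.1508  0.3276] 0.789
[-0.028  0.258  1.673  0.003  1.2    0.767] [ 0.002 -0.006 -0.007  0.001  0.001  0.001] [  0.  -32.6 -18.8   0.   -0.    0. ]
```

{"fn": "step_arm", "kwargs": {"commands": [[0, 0, 0.01, 0], [0, 0, 0.02, 0], [0, 0, 0.03, 0], [0, 0, 0.04, 0]]}}

```text
t: 4.77
tcp_pos: [0.5116, 0.0688, 0.3013]
tool_rot: [0.276, 0.649, -0.272, 0.655]
force: [-0.2, 1.1, -0.8]
finger_gap: 0.314
```

```bash
python3 -c "
from h import *
plan((*PK['y'],.30,SY))"
```

```text
t 4.77 tcp [0.5116 0.0688 0.3013] yaw -45.6 F [-0.2  1.1 -0.8] gap 0.314 tiltx [ 0.011  0.002 -1.   ]
[ 0.0017 -0.1508  0.286 ] 0.788
```

Tilt was a transient from the fast lift and is now 0.011 rad. Yellow is hanging straight. Carrying it to the cup-side pocket.

{"fn": "step_arm", "kwargs": {"commands": [[0, -0.018, 0.035, 0.1], [0, -0.036, 0.07, 0.2], [0, -0.055, 0.105, 0.3], [0, -0.074, 0.14, 0.4], [0, -0.093, 0.175, 0.5], [0, -0.11, 0.21, 0.6], [0, -0.13, 0.245, 0.7], [0, -0.145, 0.275, 0.789]]}}

```text
t: 5.43
tcp_pos: [0.6009, -0.2336, 0.3013]
tool_rot: [0.508, 0.492, -0.502, 0.497]
force: [-0.0, 0.5, -0.7]
finger_gap: 0.308
```

```bash
python3 -c "
from h import *
plan((*PK['y'],.25,SY))"
```

```text
t 5.43 tcp [ 0.6009 -0.2336  0.3013] yaw -91.2 F [-0.   0.5 -0.7] gap 0.308 tiltx [ 0.011  0.001 -1.   ]
[0.0514 0.0027 0.0074] -0.008
```

{"fn": "step_arm", "kwargs": {"commands": [[0.02, 0.003, 0.007, 0], [0.045, 0.003, 0.0074, 0], [0.07, 0.003, 0.0074, 0], [0.09, 0.003, 0.0074, 0], [0.1, 0.003, 0.0074, 0], [0.1, 0.003, 0.0074, 0], [0.1, 0.003, 0.0074, 0]]}}

```text
t: 6.02
tcp_pos: [0.6051, -0.2416, 0.2012]
tool_rot: [0.508, 0.492, -0.502, 0.497]
force: [-0.4, 0.4, -0.4]
finger_gap: 0.314
```

```bash
python3 -c "
from h import *
plan((*PK['y'],.146,SY))
im=snap('scene','s4.png');cv2.imwrite('pics/s4c.png',cv2.resize(im[80:200,130:300,::-1],None,fx=4,fy=4,interpolation=cv2.INTER_CUBIC))
im=snap('top','t4.png');cv2.imwrite('pics/t4c.png',cv2.resize(im[95:305,300:440,::-1],None,fx=2.8,fy=2.8,interpolation=cv2.INTER_CUBIC))"
```

```text
t 6.02 tcp [ 0.6051 -0.2416  0.2012] yaw -91.2 F [-0.4  0.4 -0.4] gap 0.314 tiltx [ 0.011  0.001 -1.   ]
[ 0.0552 -0.0017 -0.0005] -0.008
```

View pics/s4c.png

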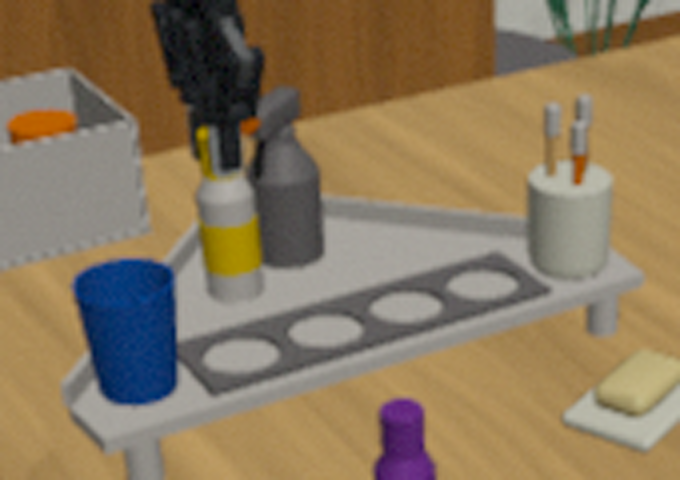

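View pics/t4c.png

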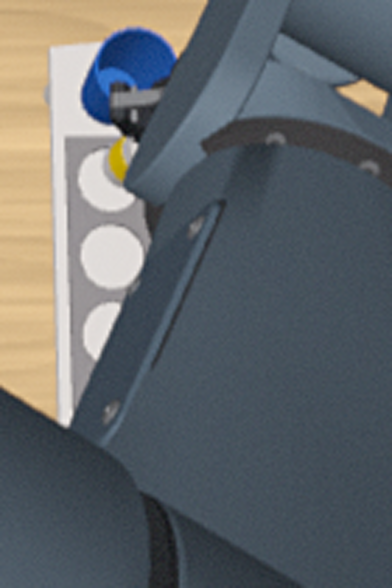

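```bash
python3 -c "
from h import *
for z in (.1,.106,.112): print(w2px('scene',[.605,-.2416,z])*4-[520,320])
for z in (.05,): print(w2px('scene',[.604,-.241,z])*4-[520,320])"
```

```text
[230.51224361 296.21759681]
[229.73063892 288.82553643]
[228.94439043 281.38955715]
[238.44195829 356.13175863]
```

Base is seen at crop (233,290) against a predicted (230,289). The pocket shows the same +3 px bias, so the bottle is aligned. Lowering.

{"fn": "step_arm", "kwargs": {"commands": [[0.012, -0.001, 0, 0], [0.024, -0.001, 0, 0], [0.036, -0.001, 0, 0], [0.046, -0.001, 0, 0], [0.052, -0.001, 0, 0], [0.054, -0.001, 0, 0], [0.055, -0.001, 0, 0], [0.055, -0.001, 0, 0]]}}

```text
t: 6.78
tcp_pos: [0.6059, -0.2419, 0.1479]
tool_rot: [0.508, 0.491, -0.502, 0.498]
force: [-0.1, 0.4, -2.0]
finger_gap: 0.318
```

```bash
python3 -c "
from h import *
plan((*PK['y'],.146,SY))
im=snap('scene','s5.png');cv2.imwrite('pics/s5c.png',cv2.resize(im[80:200,130:300,::-1],None,fx=4,fy=4,interpolation=cv2.INTER_CUBIC))"
```

```text
t 6.78 tcp [ 0.6059 -0.2419  0.1479] yaw -91.2 F [-0.1  0.4 -2. ] gap 0.318 tiltx [ 0.014 -0.001 -1.   ]
[ 0.0019 -0.002  -0.0008] -0.008
```

View pics/s5c.png

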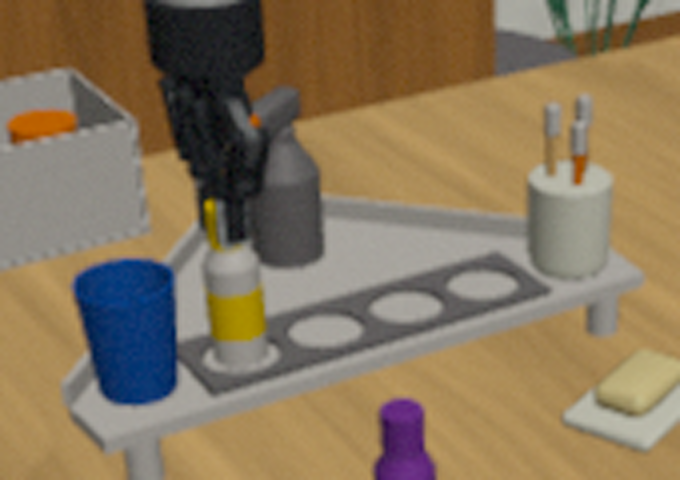

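{"fn": "step_arm", "kwargs": {"commands": [[0.001, -0.001, 0, 0], [0.002, -0.001, 0, 0], [0.003, -0.001, 0, 0], [0.003, -0.001, 0, 0]]}}

```text
t: 7.17
tcp_pos: [0.6051, -0.242, 0.1453]
tool_rot: [0.509, 0.491, -0.502, 0.499]
force: [0.2, -0.4, -1.7]
finger_gap: 0.316
```

{"fn": "step_arm", "kwargs": {"commands": [[0.001, 0, 0, 0], [0.002, 0, 0, 0], [0.002, 0, 0, 0], [0.002, 0, 0, 0]]}}

```text
t: 7.5
tcp_pos: [0.606, -0.2421, 0.145]
tool_rot: [0.509, 0.49, -0.501, 0.499]
force: [-0.2, 1.6, 5.0]
finger_gap: 0.313
```

Contact with the floor (force +5 N, z held at 0.145). Releasing with a moderate opening.

{"fn": "step_arm", "kwargs": {"commands": [[0, 0, 0, 0], [0, 0, 0, 0], [0, 0, 0, 0], [0, 0, 0, 0]], "jaw": 0.055}}

```text
t: 7.83
tcp_pos: [0.6059, -0.2421, 0.1448]
tool_rot: [0.509, 0.49, -0.502, 0.499]
force: [0.3, 0.2, -0.1]
finger_gap: 0.642
```

{"fn": "step_arm", "kwargs": {"commands": [[-0.015, 0, 0, 0], [-0.03, 0, 0, 0], [-0.055, 0, 0, 0], [-0.085, 0, 0, 0], [-0.115, 0, 0, 0], [-0.14, 0, 0, 0], [-0.15, 0, 0, 0], [-0.15, 0, 0, 0]]}}

```text
t: 8.5
tcp_pos: [0.6047, -0.2426, 0.2979]
tool_rot: [0.509, 0.488, -0.501, 0.502]
force: [1.1, -0.1, -0.6]
finger_gap: 0.645
```

```bash
python3 -c "
from h import *
plan((*B['k'],.25,TY))
im=snap('scene','s6.png');cv2.imwrite('pics/s6c.png',cv2.resize(im[80:200,130:300,::-1],None,fx=4,fy=4,interpolation=cv2.INTER_CUBIC))
snap('wrist','w6.png')"
```

```text
t 8.5 tcp [ 0.6047 -0.2426  0.2979] yaw -91.2 F [ 1.1 -0.1 -0.6] gap 0.645 tiltx [ 0.022 -0.006 -1.   ]
[ 0.0441 -0.0808 -0.3879] -0.798
```

View pics/s6c.png

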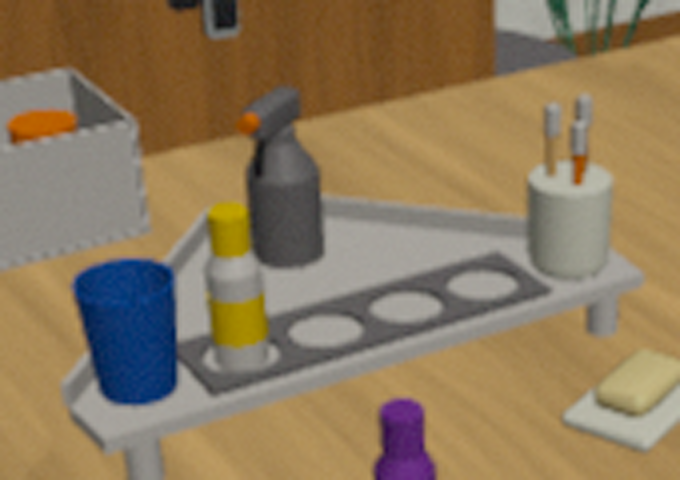

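View pics/w6.png

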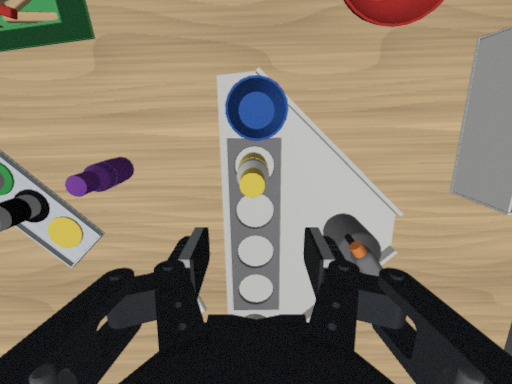

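Yellow stands upright in the pocket by the cup, at crop (240,290). Next is black.

{"fn": "step_arm", "kwargs": {"commands": [[0, -0.008, -0.04, -0.1], [0, -0.016, -0.08, -0.2], [0, -0.024, -0.12, -0.3], [0, -0.032, -0.16, -0.4], [0, -0.04, -0.2, -0.5], [0, -0.048, -0.24, -0.6], [0, -0.056, -0.28, -0.7], [0, -0.064, -0.31, -0.798]]}}

```text
t: 9.27
tcp_pos: [0.5429, 0.0728, 0.2896]
tool_rot: [0.273, 0.65, -0.27, 0.656]
force: [0.3, -0.4, 0.6]
finger_gap: 0.644
```

```bash
python3 -c "
from h import *
plan((*B['k'],.20,TY))"
```

```text
t 9.27 tcp [0.5429 0.0728 0.2896] yaw -45.1 F [ 0.3 -0.4  0.6] gap 0.644 tiltx [ 0.009  0.    -1.   ]
[ 0.0895  0.0445 -0.0599] 0.006
```

{"fn": "step_arm", "kwargs": {"commands": [[0, 0.02, -0.03, 0], [0, 0.044, -0.06, 0], [0.03, 0.0445, -0.06, 0], [0.055, 0.0445, -0.06, 0], [0.08, 0.0445, -0.06, 0], [0.0895, 0.0445, -0.06, 0], [0.0895, 0.0445, -0.06, 0], [0.0895, 0.0445, -0.06, 0]]}}

```text
t: 9.93
tcp_pos: [0.5323, 0.1465, 0.1988]
tool_rot: [0.272, 0.651, -0.271, 0.655]
force: [1.0, -0.2, 0.3]
finger_gap: 0.642
```

```bash
python3 -c "
from h import *
plan((*B['k'],.099,TY))
snap('wrist','w7.png');print(w2px('wrist',[*B['k'],.127]),w2px('wrist',[*B['g'],.127]))"
```

```text
t 9.93 tcp [0.5323 0.1465 0.1988] yaw -45.2 F [ 1.  -0.2  0.3] gap 0.642 tiltx [ 0.006 -0.    -1.   ]
[ 0.0998  0.0001 -0.    ] 0.006
[256.19062215 198.90589128] [255.50095214 114.92507591]
```

View pics/w7.png

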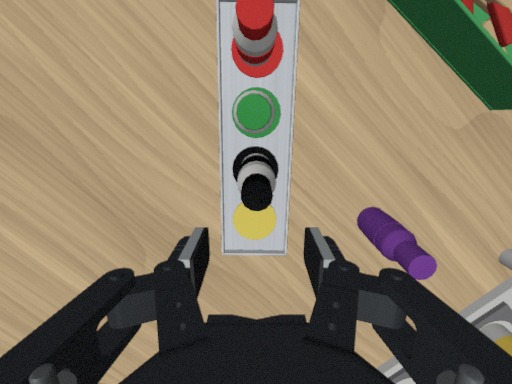

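Black cap is at (256,193) and was predicted at (256,199). That's a few mm along the row, so I'll shift +2 mm in tool y and descend.

{"fn": "step_arm", "kwargs": {"commands": [[0.025, 0.002, 0, 0], [0.05, 0.002, 0, 0], [0.075, 0.002, 0, 0], [0.095, 0.002, 0, 0], [0.101, 0.002, 0, 0], [0.101, 0.002, 0, 0], [0.101, 0.002, 0, 0], [0.101, 0.002, 0, 0]]}}

```text
t: 10.65
tcp_pos: [0.5372, 0.1479, 0.1009]
tool_rot: [0.273, 0.649, -0.27, 0.657]
force: [0.6, -0.2, -0.2]
finger_gap: 0.64
```

{"fn": "step_arm", "kwargs": {"commands": [[0, 0, 0, 0], [0, 0, 0, 0], [0, 0, 0, 0], [0, 0, 0, 0], [0, 0, 0, 0], [0, 0, 0, 0]], "jaw": 0.015}}

```text
t: 11.15
tcp_pos: [0.5379, 0.1484, 0.1024]
tool_rot: [0.274, 0.648, -0.269, 0.658]
force: [-1.3, 2.5, 4.5]
finger_gap: 0.314
```

{"fn": "step_arm", "kwargs": {"commands": [[-0.01, 0, 0, 0], [-0.03, 0, 0, 0], [-0.055, 0, 0, 0], [-0.085, 0, 0, 0], [-0.115, 0, 0, 0], [-0.145, 0, 0, 0], [-0.175, 0, 0, 0], [-0.2, 0, 0, 0]]}}

```text
t: 11.82
tcp_pos: [0.5347, 0.1482, 0.3056]
tool_rot: [0.274, 0.647, -0.269, 0.659]
force: [0.7, 0.6, -1.7]
finger_gap: 0.316
```

{"fn": "step_arm", "kwargs": {"commands": [[0, 0, 0, 0], [0, 0, 0, 0], [0, 0, 0, 0]]}}

```text
t: 12.07
tcp_pos: [0.5337, 0.1481, 0.305]
tool_rot: [0.274, 0.648, -0.269, 0.658]
force: [-0.6, -0.3, -1.5]
finger_gap: 0.313
```

```bash
python3 -c "
from h import *
plan((*PK['k'],.30,SY))
snap('wrist','w8.png')"
```

```text
t 12.07 tcp [0.5337 0.1481 0.305 ] yaw -45.2 F [-0.6 -0.3 -1.5] gap 0.313 tiltx [ 0.017  0.001 -1.   ]
[ 0.0045 -0.2735  0.2754] 0.796
```

View pics/w8.png

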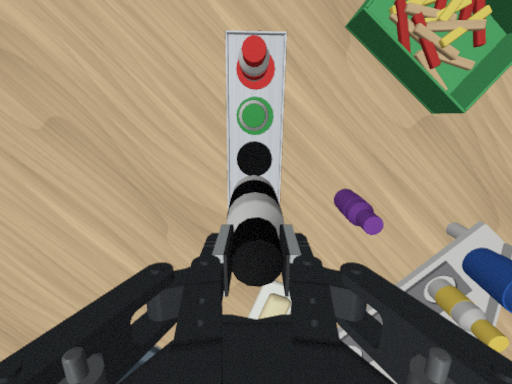

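{"fn": "step_arm", "kwargs": {"commands": [[0, -0.028, 0.028, 0.1], [0, -0.056, 0.056, 0.2], [0, -0.084, 0.084, 0.3], [0, -0.112, 0.112, 0.4], [0, -0.14, 0.14, 0.5], [0, -0.168, 0.168, 0.6], [0, -0.196, 0.196, 0.7], [0, -0.22, 0.22, 0.796]]}}

```text
t: 12.78
tcp_pos: [0.5311, -0.1652, 0.3014]
tool_rot: [0.508, 0.493, -0.502, 0.497]
force: [0.7, 0.4, -0.6]
finger_gap: 0.313
```

```bash
python3 -c "
from h import *
plan((*PK['k'],.28,SY))"
```

```text
t 12.78 tcp [ 0.5311 -0.1652  0.3014] yaw -91.1 F [ 0.7  0.4 -0.6] gap 0.313 tiltx [ 0.011  0.003 -1.   ]
[0.0212 0.0042 0.0748] -0.006
```

{"fn": "step_arm", "kwargs": {"commands": [[0, 0.003, 0.037, 0], [0, 0.004, 0.074, 0], [0.02, 0.004, 0.0748, 0], [0.05, 0.005, 0.0748, 0], [0.08, 0.005, 0.0748, 0], [0.1, 0.005, 0.0748, 0], [0.1, 0.005, 0.0748, 0], [0.1, 0.005, 0.0748, 0]]}}

```text
t: 13.45
tcp_pos: [0.5342, -0.2389, 0.1986]
tool_rot: [0.508, 0.495, -0.502, 0.495]
force: [0.4, 0.2, -0.2]
finger_gap: 0.316
```

```bash
python3 -c "
from h import *
plan((*PK['k'],.146,SY))
im=snap('scene','s9.png');cv2.imwrite('pics/s9c.png',cv2.resize(im[80:200,130:300,::-1],None,fx=4,fy=4,interpolation=cv2.INTER_CUBIC))
print(w2px('scene',[*PK['k'],.05])*4-[520,320],w2px('scene',telemetry.sense()['tcp_pos']-[0,0,.0954])*4-[520,320])"
```

```text
t 13.45 tcp [ 0.5342 -0.2389  0.1986] yaw -91.1 F [ 0.4  0.2 -0.2] gap 0.316 tiltx [ 0.005  0.006 -1.   ]
[ 0.0526 -0.0004  0.0014] -0.007
[323.29058947 331.39261251] [317.15546012 267.16388695]
```

View pics/s9c.png

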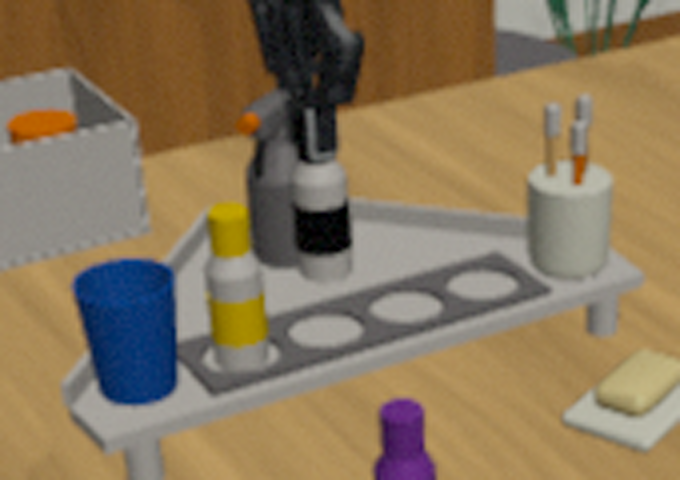

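{"fn": "step_arm", "kwargs": {"commands": [[0.012, 0.002, 0.001, 0], [0.024, 0.002, 0.001, 0], [0.036, 0.002, 0.001, 0], [0.044, 0.002, 0.001, 0], [0.05, 0.002, 0.001, 0], [0.053, 0.002, 0.001, 0], [0.053, 0.002, 0.001, 0], [0.053, 0.002, 0.001, 0]]}}

```text
t: 14.17
tcp_pos: [0.5383, -0.2408, 0.1478]
tool_rot: [0.508, 0.494, -0.502, 0.497]
force: [0.2, 0.8, -1.2]
finger_gap: 0.31
```

{"fn": "step_arm", "kwargs": {"commands": [[0.001, 0, 0, 0], [0.001, 0, 0, 0], [0.001, 0, 0, 0]]}}

```text
t: 14.42
tcp_pos: [0.5386, -0.2409, 0.1473]
tool_rot: [0.508, 0.493, -0.501, 0.497]
force: [0.4, 0.7, -0.9]
finger_gap: 0.311
```

{"fn": "step_arm", "kwargs": {"commands": [[0.001, -0.001, 0, 0], [0.002, -0.002, 0, 0], [0.003, -0.002, 0, 0], [0.004, -0.002, 0, 0], [0.004, -0.002, 0, 0]]}}

```text
t: 14.83
tcp_pos: [0.5376, -0.2411, 0.1455]
tool_rot: [0.509, 0.492, -0.501, 0.498]
force: [-1.9, 1.9, 11.1]
finger_gap: 0.311
```

Floor contact. Releasing.

{"fn": "step_arm", "kwargs": {"commands": [[0, 0, 0, 0], [0, 0, 0, 0], [0, 0, 0, 0], [0, 0, 0, 0]], "jaw": 0.055}}

```text
t: 15.17
tcp_pos: [0.5374, -0.2411, 0.1453]
tool_rot: [0.509, 0.492, -0.501, 0.498]
force: [-0.7, 0.2, 0.0]
finger_gap: 0.645
```

{"fn": "step_arm", "kwargs": {"commands": [[-0.015, 0, 0, 0], [-0.03, 0, 0, 0], [-0.055, 0, 0, 0], [-0.08, 0, 0, 0], [-0.105, 0, 0, 0], [-0.13, 0, 0, 0], [-0.15, 0, 0, 0], [-0.15, 0, 0, 0]]}}

```text
t: 15.83
tcp_pos: [0.5375, -0.2428, 0.2998]
tool_rot: [0.509, 0.489, -0.501, 0.501]
force: [0.6, 0.1, 0.2]
finger_gap: 0.647
```

{"fn": "step_arm", "kwargs": {"commands": [[0, 0, -0.01, 0], [0, 0, -0.02, 0], [0, 0, -0.03, 0]]}}

```text
t: 16.08
tcp_pos: [0.5373, -0.2112, 0.2982]
tool_rot: [0.509, 0.49, -0.501, 0.5]
force: [-0.0, -0.1, -0.9]
finger_gap: 0.642
```

```bash
python3 -c "
from h import *
plan((*B['g'],.29,TY))
im=snap('scene','s10.png');cv2.imwrite('pics/s10c.png',cv2.resize(im[80:200,130:300,::-1],None,fx=4,fy=4,interpolation=cv2.INTER_CUBIC))"
```

```text
t 16.08 tcp [ 0.5373 -0.2112  0.2982] yaw -91.1 F [-0.  -0.1 -0.9] gap 0.642 tiltx [ 0.018 -0.002 -1.   ]
[ 0.0084  0.0365 -0.4082] -0.796
```

View pics/s10c.png

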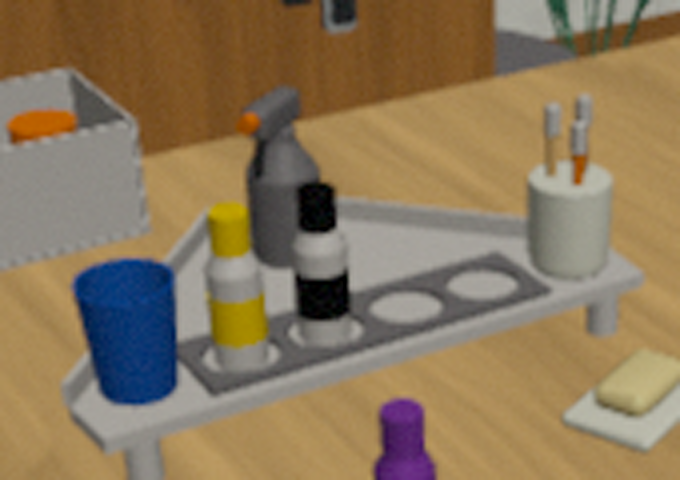

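Black stands upright in the second pocket, at crop (323,265). Next is green.

{"fn": "step_arm", "kwargs": {"commands": [[0, 0.004, -0.04, -0.1], [0, 0.008, -0.08, -0.2], [0, 0.012, -0.12, -0.3], [0, 0.016, -0.16, -0.4], [0, 0.02, -0.2, -0.5], [0, 0.024, -0.24, -0.6], [0, 0.028, -0.28, -0.7], [0, 0.032, -0.32, -0.796]]}}

```text
t: 16.8
tcp_pos: [0.5736, 0.1132, 0.2976]
tool_rot: [0.273, 0.648, -0.269, 0.658]
force: [1.2, 1.1, -0.5]
finger_gap: 0.644
```

```bash
python3 -c "
from h import *
plan((*B['g'],.20,TY))"
```

```text
t 16.8 tcp [0.5736 0.1132 0.2976] yaw -45.1 F [ 1.2  1.1 -0.5] gap 0.644 tiltx [ 0.014  0.001 -1.   ]
[ 0.0978  0.0635 -0.0539] 0.007
```

{"fn": "step_arm", "kwargs": {"commands": [[0, 0.03, -0.025, 0], [0, 0.06, -0.05, 0], [0.03, 0.065, -0.054, 0], [0.055, 0.065, -0.054, 0], [0.08, 0.065, -0.054, 0], [0.098, 0.065, -0.054, 0], [0.098, 0.065, -0.054, 0], [0.098, 0.065, -0.054, 0]]}}

```text
t: 17.47
tcp_pos: [0.5815, 0.1977, 0.198]
tool_rot: [0.272, 0.65, -0.27, 0.656]
force: [0.4, 0.4, 0.3]
finger_gap: 0.644
```

```bash
python3 -c "
from h import *
plan((*B['g'],.099,TY))
snap('wrist','w11.png');print(w2px('wrist',[*B['g'],.127]),w2px('wrist',[*B['r'],.127]))"
```

```text
t 17.47 tcp [0.5815 0.1977 0.198 ] yaw -45.1 F [0.4 0.4 0.3] gap 0.644 tiltx [ 0.01  0.   -1.  ]
[ 0.099  -0.0014  0.0007] 0.008
[256.88374939 200.99562646] [257.1859592  116.93852562]
```

View pics/w11.png

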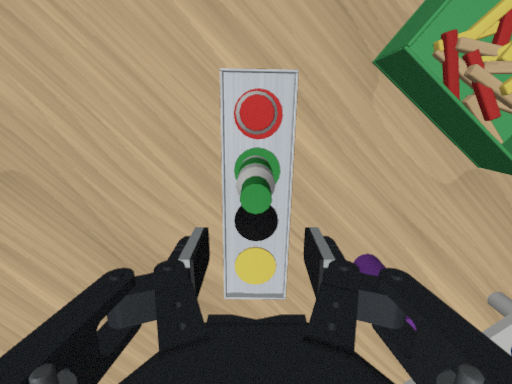

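Green cap is at (256,196), centred between the fingers. Going down.

{"fn": "step_arm", "kwargs": {"commands": [[0.025, 0.0, 0, 0], [0.05, 0.0, 0, 0], [0.075, 0.0, 0, 0], [0.093, 0.0, 0, 0], [0.1, 0.0, 0, 0], [0.1, 0.0, 0, 0], [0.1, 0.0, 0, 0], [0.1, 0.0, 0, 0]]}}

```text
t: 18.18
tcp_pos: [0.5856, 0.198, 0.1015]
tool_rot: [0.274, 0.648, -0.268, 0.659]
force: [0.8, 0.3, 0.1]
finger_gap: 0.645
```

{"fn": "step_arm", "kwargs": {"commands": [[0, 0, 0, 0], [0, 0, 0, 0], [0, 0, 0, 0], [0, 0, 0, 0], [0, 0, 0, 0], [0, 0, 0, 0]], "jaw": 0.015}}

```text
t: 18.68
tcp_pos: [0.5863, 0.1987, 0.1033]
tool_rot: [0.275, 0.647, -0.268, 0.659]
force: [-2.2, 1.5, 5.6]
finger_gap: 0.318
```

{"fn": "step_arm", "kwargs": {"commands": [[-0.01, 0, 0, 0], [-0.03, 0, 0, 0], [-0.055, 0, 0, 0], [-0.085, 0, 0, 0], [-0.115, 0, 0, 0], [-0.145, 0, 0, 0], [-0.175, 0, 0, 0], [-0.2, 0, 0, 0]]}}

```text
t: 19.35
tcp_pos: [0.5824, 0.1982, 0.3064]
tool_rot: [0.275, 0.646, -0.267, 0.66]
force: [-0.5, -0.6, -1.2]
finger_gap: 0.313
```

{"fn": "step_arm", "kwargs": {"commands": [[0, 0, 0, 0], [0, 0, 0, 0], [0, 0, 0, 0]]}}

```text
t: 19.6
tcp_pos: [0.5814, 0.198, 0.3056]
tool_rot: [0.275, 0.647, -0.268, 0.659]
force: [0.2, 0.3, -1.6]
finger_gap: 0.316
```

```bash
python3 -c "
from h import *
plan((*PK['g'],.30,SY))
snap('wrist','w12.png')"
```

```text
t 19.6 tcp [0.5814 0.198  0.3056] yaw -45.1 F [ 0.2  0.3 -1.6] gap 0.316 tiltx [ 0.02   0.002 -1.   ]
[ 0.0023 -0.3917  0.2265] 0.797
```

View pics/w12.png

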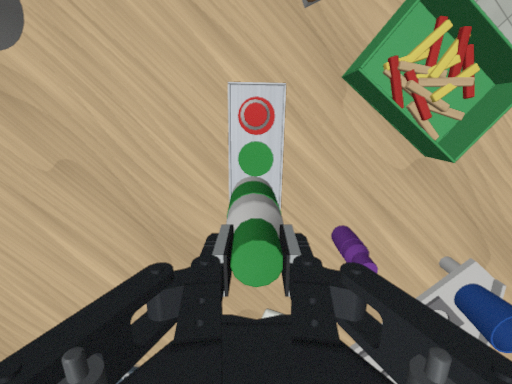

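{"fn": "step_arm", "kwargs": {"commands": [[0, -0.034, 0.02, 0.1], [0, -0.068, 0.04, 0.2], [0, -0.102, 0.06, 0.3], [0, -0.136, 0.08, 0.4], [0, -0.17, 0.1, 0.5], [0, -0.204, 0.12, 0.6], [0, -0.238, 0.138, 0.7], [0, -0.272, 0.157, 0.797]]}}

```text
t: 20.32
tcp_pos: [0.4972, -0.1064, 0.3004]
tool_rot: [0.509, 0.493, -0.5, 0.498]
force: [1.1, -0.9, -1.3]
finger_gap: 0.313
```

```bash
python3 -c "
from h import *
plan((*PK['g'],.30,SY),(*PK['g'],.20,SY))"
```

```text
t 20.32 tcp [ 0.4972 -0.1064  0.3004] yaw -91.0 F [ 1.1 -0.9 -1.3] gap 0.313 tiltx [ 0.014  0.004 -1.   ]
[-0.0006 -0.0308  0.1332] -0.005
[ 0.0994 -0.0322  0.1336] -0.005
```

{"fn": "step_arm", "kwargs": {"commands": [[0, -0.008, 0.034, 0], [0, -0.016, 0.068, 0], [0, -0.024, 0.102, 0], [0, -0.031, 0.133, 0], [0.03, -0.031, 0.133, 0], [0.065, -0.031, 0.133, 0], [0.095, -0.031, 0.1333, 0], [0.1, -0.031, 0.1333, 0]]}}

```text
t: 20.98
tcp_pos: [0.4608, -0.2358, 0.193]
tool_rot: [0.509, 0.498, -0.501, 0.492]
force: [-1.0, 1.5, -2.8]
finger_gap: 0.313
```

{"fn": "step_arm", "kwargs": {"commands": [[0, 0, 0, 0], [0, 0, 0, 0]]}}

```text
t: 21.15
tcp_pos: [0.4598, -0.235, 0.1917]
tool_rot: [0.508, 0.5, -0.501, 0.491]
force: [0.3, -0.0, -1.0]
finger_gap: 0.31
```

```bash
python3 -c "
from h import *
plan((*PK['g'],.146,SY))
im=snap('scene','s13.png');cv2.imwrite('pics/s13c.png',cv2.resize(im[80:200,130:300,::-1],None,fx=4,fy=4,interpolation=cv2.INTER_CUBIC))
print(w2px('scene',[*PK['g'],.05])*4-[520,320],w2px('scene',telemetry.sense()['tcp_pos']-[0,0,.0954])*4-[520,320])"
```

```text
t 21.15 tcp [ 0.4598 -0.235   0.1917] yaw -91.1 F [ 0.3 -0.  -1. ] gap 0.31 tiltx [-0.001  0.016 -1.   ]
[0.0457 0.0044 0.0047] -0.006
[403.5176417  308.00097094] [407.24333316 253.70331575]
```

View pics/s13c.png

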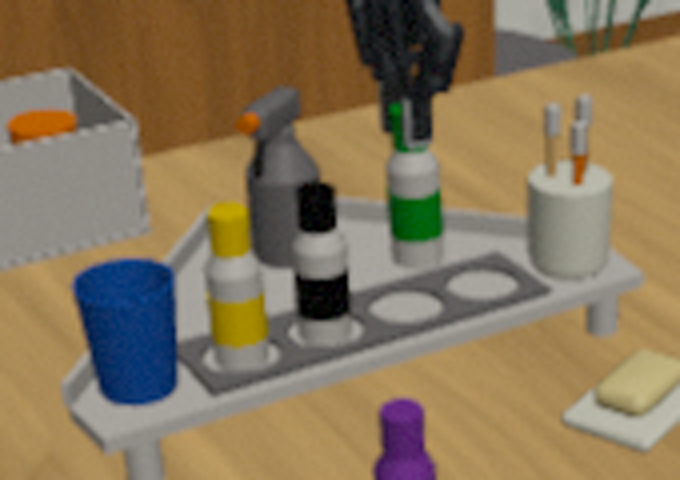

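{"fn": "step_arm", "kwargs": {"commands": [[0, 0.003, 0.002, 0], [0.01, 0.006, 0.0045, 0], [0.02, 0.006, 0.0047, 0], [0.03, 0.006, 0.0047, 0], [0.038, 0.006, 0.0047, 0], [0.044, 0.006, 0.0047, 0], [0.044, 0.006, 0.0047, 0], [0.044, 0.006, 0.0047, 0]]}}

```text
t: 21.87
tcp_pos: [0.4665, -0.2396, 0.1484]
tool_rot: [0.509, 0.499, -0.501, 0.492]
force: [0.1, 0.1, -1.4]
finger_gap: 0.316
```

```bash
python3 -c "
from h import *
plan((*PK['g'],.146,SY))
im=snap('scene','s14.png');cv2.imwrite('pics/s14c.png',cv2.resize(im[80:200,130:300,::-1],None,fx=4,fy=4,interpolation=cv2.INTER_CUBIC))"
```

```text
t 21.87 tcp [ 0.4665 -0.2396  0.1484] yaw -91.1 F [ 0.1  0.1 -1.4] gap 0.316 tiltx [ 0.001  0.015 -1.   ]
[ 0.0024 -0.0026 -0.0005] -0.006
```

View pics/s14c.png

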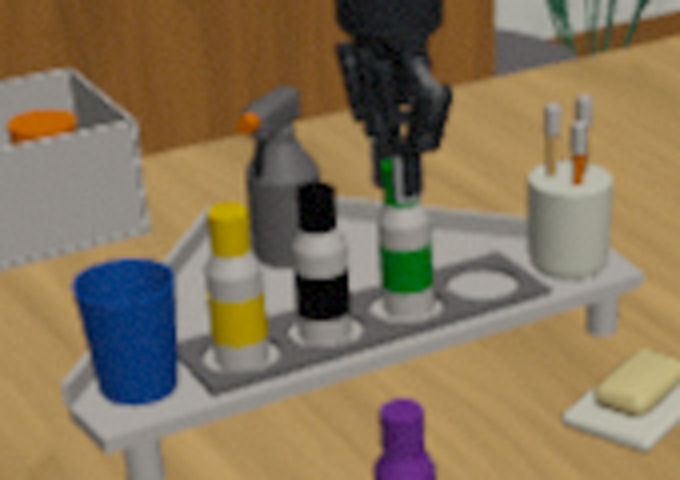

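{"fn": "step_arm", "kwargs": {"commands": [[0.001, 0, 0, 0], [0.002, 0, 0, 0], [0.003, 0, 0, 0], [0.004, 0, 0, 0], [0.004, 0, 0, 0]]}}

```text
t: 22.33
tcp_pos: [0.4676, -0.2401, 0.1466]
tool_rot: [0.509, 0.498, -0.501, 0.493]
force: [-0.3, 2.1, 8.9]
finger_gap: 0.315
```

Contact (+9 N). Releasing.

{"fn": "step_arm", "kwargs": {"commands": [[0, 0, 0, 0], [0, 0, 0, 0], [0, 0, 0, 0], [0, 0, 0, 0]], "jaw": 0.055}}

```text
t: 22.67
tcp_pos: [0.4676, -0.2401, 0.1466]
tool_rot: [0.509, 0.498, -0.501, 0.493]
force: [0.2, 0.6, 0.6]
finger_gap: 0.641
```

{"fn": "step_arm", "kwargs": {"commands": [[-0.015, 0, 0, 0], [-0.03, 0, 0, 0], [-0.055, 0, 0, 0], [-0.08, 0, 0, 0], [-0.105, 0, 0, 0], [-0.13, 0, 0, 0], [-0.15, 0, 0, 0], [-0.15, 0, 0, 0]]}}

```text
t: 23.33
tcp_pos: [0.4691, -0.2437, 0.3008]
tool_rot: [0.509, 0.495, -0.5, 0.496]
force: [0.8, 0.0, 0.5]
finger_gap: 0.64
```

```bash
python3 -c "
from h import *
plan((*B['r'],.29,TY))
im=snap('scene','s15.png');cv2.imwrite('pics/s15c.png',cv2.resize(im[80:200,130:300,::-1],None,fx=4,fy=4,interpolation=cv2.INTER_CUBIC))"
```

```text
t 23.33 tcp [ 0.4691 -0.2437  0.3008] yaw -91.1 F [0.8 0.  0.5] gap 0.64 tiltx [ 0.01   0.007 -1.   ]
[ 0.016   0.1531 -0.4921] -0.795
```

View pics/s15c.png

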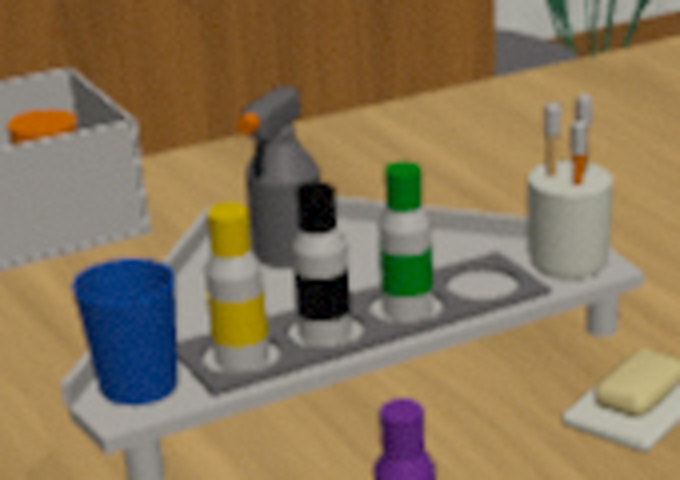

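Green stands in the third pocket. Last is red.

{"fn": "step_arm", "kwargs": {"commands": [[0, 0.01, -0.038, -0.1], [0, 0.022, -0.076, -0.2], [0, 0.034, -0.114, -0.3], [0, 0.046, -0.152, -0.4], [0, 0.058, -0.19, -0.5], [0, 0.07, -0.228, -0.6], [0, 0.082, -0.266, -0.7], [0, 0.094, -0.304, -0.795]]}}

```text
t: 24.05
tcp_pos: [0.5671, 0.0612, 0.3004]
tool_rot: [0.276, 0.653, -0.268, 0.653]
force: [0.6, -0.7, -0.0]
finger_gap: 0.645
```

```bash
python3 -c "
from h import *
plan((*B['r'],.30,TY),(*B['r'],.20,TY))"
```

```text
t 24.05 tcp [0.5671 0.0612 0.3004] yaw -45.3 F [ 0.6 -0.7 -0. ] gap 0.645 tiltx [ 0.004  0.01  -1.   ]
[ 0.0025  0.1755 -0.0855] 0.004
[ 0.1025  0.1745 -0.085 ] 0.004
```

{"fn": "step_arm", "kwargs": {"commands": [[0, 0.036, -0.018, 0], [0, 0.072, -0.036, 0], [0, 0.108, -0.053, 0], [0, 0.144, -0.07, 0], [0.01, 0.175, -0.085, 0], [0.04, 0.176, -0.085, 0], [0.075, 0.176, -0.085, 0], [0.1, 0.176, -0.085, 0]]}}

```text
t: 24.72
tcp_pos: [0.6304, 0.2472, 0.1976]
tool_rot: [0.274, 0.655, -0.269, 0.651]
force: [-0.0, 0.1, -0.8]
finger_gap: 0.643
```

{"fn": "step_arm", "kwargs": {"commands": [[0, 0, 0, 0], [0, 0, 0, 0]]}}

```text
t: 24.88
tcp_pos: [0.6277, 0.2468, 0.1934]
tool_rot: [0.272, 0.657, -0.271, 0.648]
force: [0.7, -0.2, 0.2]
finger_gap: 0.644
```

```bash
python3 -c "
from h import *
plan((*B['r'],.099,TY))
snap('wrist','w16.png');print(w2px('wrist',[*B['r'],.127]))"
```

```text
t 24.88 tcp [0.6277 0.2468 0.1934] yaw -45.1 F [ 0.7 -0.2  0.2] gap 0.644 tiltx [-0.011  0.007 -1.   ]
[0.0943 0.0021 0.0049] 0.006
[260.75897704 199.53726469]
```

View pics/w16.png

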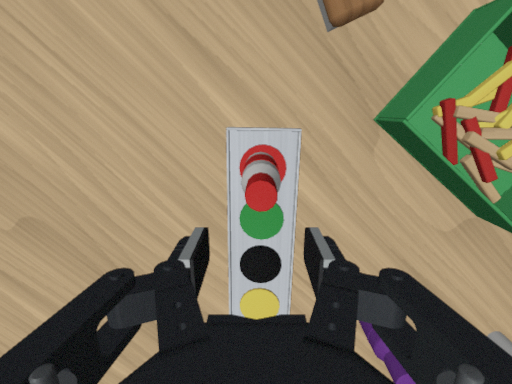

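Red cap is at (261,194), about 4 mm toward +z. Correcting on the way down.

{"fn": "step_arm", "kwargs": {"commands": [[0.015, 0.002, 0.005, 0], [0.04, 0.003, 0.005, 0], [0.065, 0.003, 0.005, 0], [0.085, 0.003, 0.005, 0], [0.093, 0.003, 0.005, 0], [0.093, 0.003, 0.005, 0], [0.093, 0.003, 0.005, 0], [0.093, 0.003, 0.005, 0]]}}

```text
t: 25.6
tcp_pos: [0.6365, 0.2465, 0.105]
tool_rot: [0.274, 0.654, -0.269, 0.651]
force: [1.1, 0.4, -0.1]
finger_gap: 0.644
```

{"fn": "step_arm", "kwargs": {"commands": [[0, 0, 0, 0], [0, 0, 0, 0], [0, 0, 0, 0], [0, 0, 0, 0], [0, 0, 0, 0], [0, 0, 0, 0]], "jaw": 0.015}}

```text
t: 26.1
tcp_pos: [0.6376, 0.2471, 0.1071]
tool_rot: [0.275, 0.654, -0.268, 0.652]
force: [-0.7, 0.6, 7.1]
finger_gap: 0.313
```

{"fn": "step_arm", "kwargs": {"commands": [[-0.01, 0, 0, 0], [-0.03, 0, 0, 0], [-0.055, 0, 0, 0], [-0.085, 0, 0, 0], [-0.115, 0, 0, 0], [-0.145, 0, 0, 0], [-0.175, 0, 0, 0], [-0.2, 0, 0, 0]]}}

```text
t: 26.77
tcp_pos: [0.6372, 0.2451, 0.31]
tool_rot: [0.275, 0.653, -0.268, 0.653]
force: [1.1, 0.1, -1.6]
finger_gap: 0.311
```

{"fn": "step_arm", "kwargs": {"commands": [[0, 0, 0, 0], [0, 0, 0, 0], [0, 0, 0, 0]]}}

```text
t: 27.02
tcp_pos: [0.6362, 0.2448, 0.3088]
tool_rot: [0.275, 0.654, -0.268, 0.652]
force: [-0.4, -0.4, -1.4]
finger_gap: 0.31
```

```bash
python3 -c "
from h import *
plan((*PK['r'],.30,SY))
snap('wrist','w17.png')"
```

```text
t 27.02 tcp [0.6362 0.2448 0.3088] yaw -45.2 F [-0.4 -0.4 -1.4] gap 0.31 tiltx [ 0.002  0.009 -1.   ]
[ 0.0039 -0.5123  0.1715] 0.796
```

View pics/w17.png

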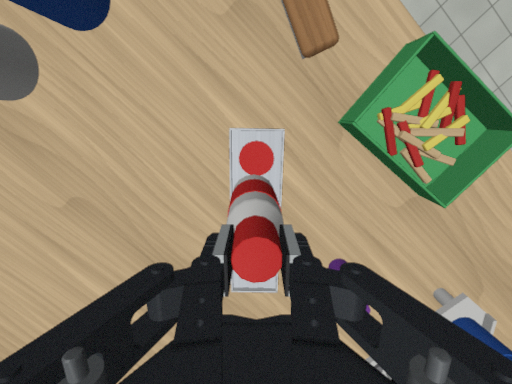

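{"fn": "step_arm", "kwargs": {"commands": [[0, -0.038, 0.013, 0.1], [0, -0.076, 0.026, 0.2], [0, -0.114, 0.039, 0.3], [0, -0.152, 0.052, 0.4], [0, -0.19, 0.064, 0.5], [0, -0.228, 0.077, 0.6], [0, -0.266, 0.09, 0.7], [0, -0.304, 0.103, 0.796]]}}

```text
t: 27.73
tcp_pos: [0.4905, -0.0436, 0.3031]
tool_rot: [0.506, 0.499, -0.503, 0.492]
force: [0.5, -0.4, -1.8]
finger_gap: 0.31
```

```bash
python3 -c "
from h import *
plan((*PK['r'],.30,SY),(*PK['r'],.20,SY))"
```

```text
t 27.73 tcp [ 0.4905 -0.0436  0.3031] yaw -91.0 F [ 0.5 -0.4 -1.8] gap 0.31 tiltx [-0.005  0.01  -1.   ]
[ 0.0016 -0.093   0.1961] -0.005
[ 0.1015 -0.0925  0.1971] -0.005
```

{"fn": "step_arm", "kwargs": {"commands": [[0, -0.014, 0.03, 0], [0, -0.028, 0.06, 0], [0, -0.042, 0.09, 0], [0, -0.056, 0.12, 0], [0, -0.07, 0.148, 0], [0, -0.082, 0.174, 0], [0, -0.091, 0.193, 0], [0, -0.093, 0.196, 0]]}}

```text
t: 28.4
tcp_pos: [0.3921, -0.2403, 0.2997]
tool_rot: [0.506, 0.499, -0.505, 0.49]
force: [0.2, -0.4, -0.7]
finger_gap: 0.312
```

{"fn": "step_arm", "kwargs": {"commands": [[0.01, 0, 0, 0], [0.03, 0, 0, 0], [0.05, 0, 0, 0], [0.07, 0, 0, 0], [0.09, 0, 0, 0], [0.097, 0, 0, 0], [0.097, 0, 0, 0], [0.097, 0, 0, 0]]}}

```text
t: 29.07
tcp_pos: [0.3913, -0.2386, 0.2023]
tool_rot: [0.506, 0.5, -0.504, 0.489]
force: [0.2, 0.1, -0.8]
finger_gap: 0.31
```

```bash
python3 -c "
from h import *
plan((*PK['r'],.151,SY))
im=snap('scene','s18.png');cv2.imwrite('pics/s18c.png',cv2.resize(im[80:200,130:300,::-1],None,fx=4,fy=4,interpolation=cv2.INTER_CUBIC))
print(w2px('scene',[*PK['r'],.05])*4-[520,320],w2px('scene',telemetry.sense()['tcp_pos']-[0,0,.1])*4-[520,320])"
```

```text
t 29.07 tcp [ 0.3913 -0.2386  0.2023] yaw -91.2 F [ 0.2  0.1 -0.8] gap 0.31 tiltx [-0.009  0.013 -1.   ]
[0.0513 0.0032 0.    ] -0.008
[479.49069989 285.84965793] [480.71187669 224.42919181]
```

View pics/s18c.png

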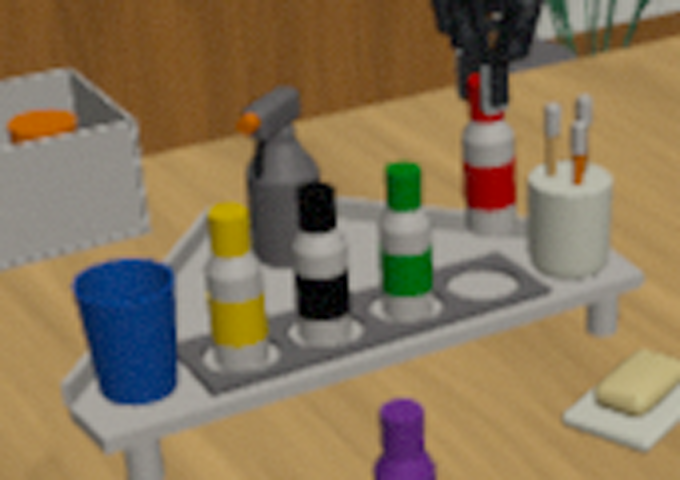

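{"fn": "step_arm", "kwargs": {"commands": [[0.005, 0.003, 0, 0], [0.015, 0.006, 0, 0], [0.026, 0.006, 0, 0], [0.037, 0.006, 0, 0], [0.044, 0.006, 0, 0], [0.049, 0.006, 0, 0], [0.049, 0.006, 0, 0], [0.049, 0.006, 0, 0]]}}

```text
t: 29.78
tcp_pos: [0.3975, -0.2388, 0.1539]
tool_rot: [0.506, 0.499, -0.504, 0.49]
force: [0.2, 0.3, -1.5]
finger_gap: 0.308
```

```bash
python3 -c "
from h import *
plan((*PK['r'],.151,SY))
im=snap('scene','s19.png');cv2.imwrite('pics/s19c.png',cv2.resize(im[80:200,130:300,::-1],None,fx=4,fy=4,interpolation=cv2.INTER_CUBIC))"
```

```text
t 29.78 tcp [ 0.3975 -0.2388  0.1539] yaw -91.2 F [ 0.2  0.3 -1.5] gap 0.308 tiltx [-0.008  0.011 -1.   ]
[ 0.0029 -0.0035 -0.0007] -0.008
```

View pics/s19c.png

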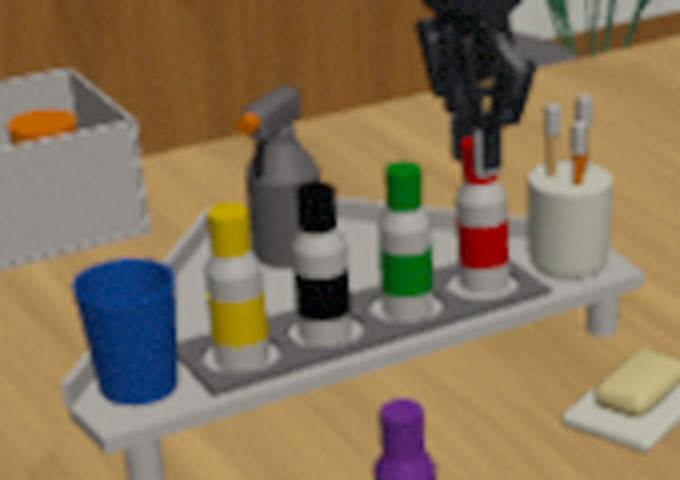

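{"fn": "step_arm", "kwargs": {"commands": [[0.001, 0, 0, 0], [0.002, 0, 0, 0], [0.003, 0, 0, 0], [0.004, 0, 0, 0], [0.004, 0, 0, 0]]}}

```text
t: 30.25
tcp_pos: [0.3977, -0.239, 0.1502]
tool_rot: [0.506, 0.499, -0.504, 0.49]
force: [0.2, -1.0, -0.6]
finger_gap: 0.314
```

{"fn": "step_arm", "kwargs": {"commands": [[0.001, 0, 0, 0], [0.002, 0, 0, 0], [0.002, 0, 0, 0]]}}

```text
t: 30.5
tcp_pos: [0.3983, -0.2392, 0.15]
tool_rot: [0.506, 0.498, -0.504, 0.491]
force: [0.0, 3.1, 14.6]
finger_gap: 0.311
```

Contact. Releasing, lifting and moving clear.

{"fn": "step_arm", "kwargs": {"commands": [[0, 0, 0, 0], [0, 0, 0, 0], [0, 0, 0, 0], [0, 0, 0, 0]], "jaw": 0.055}}

```text
t: 30.83
tcp_pos: [0.3982, -0.2392, 0.1498]
tool_rot: [0.506, 0.498, -0.504, 0.491]
force: [0.2, 0.5, -0.0]
finger_gap: 0.642
```

{"fn": "step_arm", "kwargs": {"commands": [[-0.015, 0, 0, 0], [-0.03, 0, 0, 0], [-0.055, 0, 0, 0], [-0.08, 0, 0, 0], [-0.105, 0, 0, 0], [-0.13, 0, 0, 0], [-0.15, 0, 0, 0], [-0.15, 0, 0, 0]]}}

```text
t: 31.5
tcp_pos: [0.4009, -0.2424, 0.3036]
tool_rot: [0.506, 0.495, -0.504, 0.494]
force: [0.4, -0.5, 0.3]
finger_gap: 0.646
```

{"fn": "step_arm", "kwargs": {"commands": [[0, 0.01, -0.035, 0], [0, 0.02, -0.07, 0], [0, 0.03, -0.105, 0], [0, 0.04, -0.14, 0], [0, 0.05, -0.175, 0], [0, 0.06, -0.21, 0], [0, 0.07, -0.245, 0], [0, 0.08, -0.28, 0]]}}

```text
t: 32.17
tcp_pos: [0.4864, 0.0377, 0.3033]
tool_rot: [0.506, 0.496, -0.505, 0.493]
force: [-0.0, -0.7, 0.1]
finger_gap: 0.645
```

{"fn": "step_arm", "kwargs": {"commands": [[0, 0, -0.03, 0], [0, 0, -0.06, 0], [0, 0, -0.09, 0], [0, 0, -0.12, 0], [0, 0, -0.13, 0], [0, 0, -0.13, 0]]}}

```text
t: 32.67
tcp_pos: [0.4884, 0.1695, 0.3026]
tool_rot: [0.504, 0.497, -0.504, 0.494]
force: [0.7, -0.4, 0.4]
finger_gap: 0.644
```

```bash
python3 -c "
from h import *
plan()
im=snap('scene','s20.png');cv2.imwrite('pics/s20c.png',cv2.resize(im[80:200,130:300,::-1],None,fx=4,fy=4,interpolation=cv2.INTER_CUBIC))
im=snap('top','t20.png');cv2.imwrite('pics/t20c.png',cv2.resize(im[95:305,300:440,::-1],None,fx=2.8,fy=2.8,interpolation=cv2.INTER_CUBIC))"
```

```text
t 32.67 tcp [0.4884 0.1695 0.3026] yaw -91.0 F [ 0.7 -0.4  0.4] gap 0.644 tiltx [-0.004  0.004 -1.   ]
```

View pics/s20c.png

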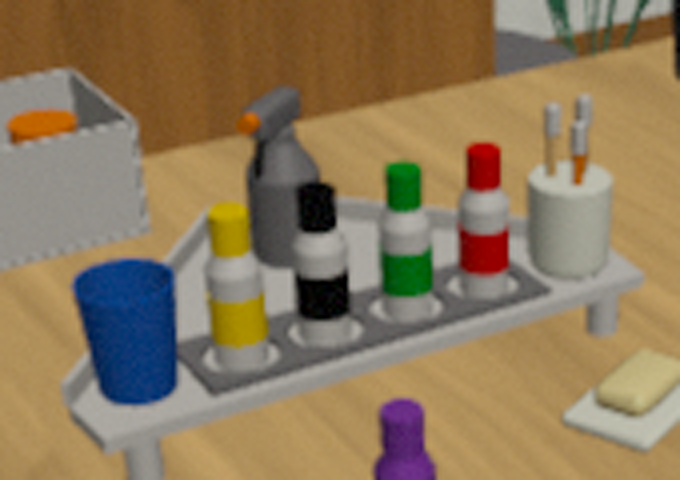

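View pics/t20c.png

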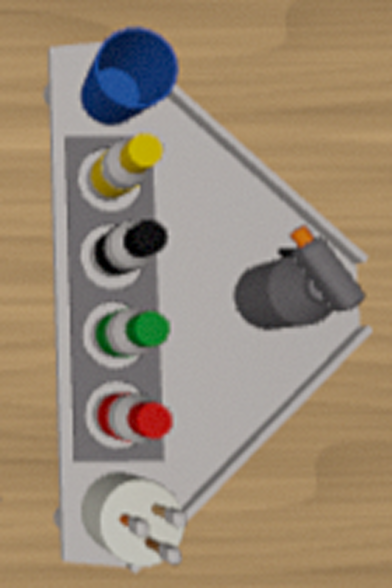

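```bash
python3 -c "
from h import *
for k,(u,v) in dict(y=(144,152),k=(147,237),g=(149,329),r=(152,419)).items():
    print(k,((px2w('top',u/2.8+299.7,v/2.8+94.7,.17)[:2]-PK[k])*1000).round(1))
manip.sign_off()"
```

```text
y [-2.9  3.9]
k [-0.2  3.8]
g [-1.5  4.6]
r [0.3 4.6]
the job is handed in; nothing more can be done
```

All four bottles are now in the rack and the job is handed in. From the cup end the row is yellow, black, green, red, which matches the tray order starting nearest the arm.

- **Position:** In the final top view the caps measure 3 mm or less off the pocket centres along the row. Across the row they are 4–5 mm off, about 4 mm to the same side for all four. Part of that may be calibration or the angled view. The limit is 11 mm.
- **Standing:** All four look upright in the final scene and top pictures. I lowered each one until the wrist force showed it touching the pocket floor before releasing it.
- **Cup:** It is in the same place in the pictures from before and after, still standing.
- **Arm:** The gripper is open and clear of everything. The work ended at about 33 s, and no check failed.

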